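Dry lay-up of two staves in the glue-up board

TASK

Lay the two long beech staves dry on the glue-up board, ready for clamping. Take the wide one first: lay it flat along the long fence and push it home into the corner, tight against both fences; then lay the narrow one alongside and push it tight against the wide one with its end tight against the end fence. Leave everything else on the bench where it is.

Things in the scene. Friction and masses are not known exactly. Their poses are not given: they have to be found in the camera images.
- board: glue-up board, fixed: white-coated panel, 260 mm (its x) by 300 mm (its y), on cleats, upper face 38 mm above the bench. Two dark hardwood fences 25 mm high stand on it: the long fence along its +x edge, the end fence along its +y edge; the -x and -y sides are open. Origin: centre of its underside, z up
- corner (a point): point on the panel's upper face where the lines of the fences' inner faces meet, at board (95, 125, 38) mm; axes as the board's: the long fence (30 mm wide, stopping 17 mm short of the end fence for glue relief) runs from it towards -y, the end fence (25 mm wide) towards -x; the panel reaches 225 mm to -x and 275 mm to -y
- wide_stave: loose plain beech stave, 56 mm wide (its x), 170 mm long (its y), 30 mm thick, 0.2 kg, lying flat on the bench; the same either way round; origin at the centre of its underside
- narrow_stave: loose plain beech stave, 36 mm wide (its x), 170 mm long (its y), 30 mm thick, 0.13 kg, lying flat on the bench; the same either way round; origin at the centre of its underside
- offcut: loose short beech offcut, 46 x 85 x 30 mm, same wood as the staves but half as long; not part of the job; origin at its underside
- try_square: loose try square lying flat (190 mm steel blade, 120 mm wooden stock); origin at its underside
- glue_bottle: loose closed white glue bottle standing upright, 66 mm diameter, 205 mm tall; origin at its underside
- clamp_a: loose F-clamp lying flat, 330 mm long, 28 mm thick; origin at its underside
- clamp_b: a second loose F-clamp like clamp_a; origin at its underside
- mallet: loose wooden mallet lying down, 300 mm long, 75 mm tall head; origin at its underside
- tape_measure: loose black tape measure, 80 x 68 x 36 mm; origin at its underside
- sanding_block: loose cork sanding block, 65 x 115 x 36 mm; origin at its underside

How it is judged:
By the outcome, as a careful person would: the job done as asked, in the order asked, and still so for the second after the job is handed in, with the robot touching nothing.
It also fails if it takes over 72 s, if anything falls off the work surface, if the arm or the gripper's body presses on something with over 40 N, if the wrist force passes 120 N, or if a joint passes its speed limit or range.

ROBOT

A 7-joint arm with a two-finger parallel gripper is mounted at the origin on the work surface. World frame = base frame: x ahead of the robot, y to its left, z up, the work surface at z = 0. Lengths are in m, angles in rad, forces in N, time in s.
With the tool pointing down it reaches from about 0.4 to 0.85 m from the base axis. Payload 4.5 kg.
Tool frame: the origin (TCP) lies midway between the tips of the shut fingers; the grasp point (between the pads) lies env.tcp_to_grasp behind it (env.tcp_to_grasp is the distance from the TCP to the grasp point, in m); z points along the fingers, x is the direction in which the jaws open and shut, and the axes are right-handed (so a half turn about z gives the same grasp; the last joint's range is limited). The gripper opens to 88 mm and grips with 3 to 60 N. Pads are 18 mm wide; open, the fingers measure 123 mm over their backs; the gripper's body (75 mm by 187 mm) begins 45 mm behind the grasp point.
Start: joints at [1.151, 0.689, -0.195, 1.565, 0.157, 0.902, -0.215], TCP at [0.274, -0.562, 0.239] pointing down, gripper open.
Joint ranges: [-3.01, 3.01], [-0.46, 2.08], [-1.47, 1.51], [0.13, 2.56], [-1, 4.14], [0.04, 2.09], [-2.66, 2.66]. Speed limits (rad/s): [2.57, 2.57, 3.14, 3.14, 3.14, 3.14, 3.14].

INTERFACE

Orientations are given as a unit quaternion [w, x, y, z].
In Python, from rig import env gives the robot as it stands.
- The arm moves only by the shell command python3 -m inch 'ROWS' [FORCE]. ROWS is JSON, a list of rows, each an object with "translation": the shift along the tool's x, y, z in cm, a list of three; "twist": the turn about the tool's z in degrees; "grip": the closure in counts, from 0 (fully open) to 255 (shut). A call has 1 to 20 rows; each row shifts and turns the pose as measured when the row begins, along the tool's axes as they then stand; what a row does not reach is not made up. A row lasts 1/12 s, in which the tool goes at most 41.7 mm and 7.16 degrees, less where a joint would pass 70% of its speed; a pose out of reach is approached as far as the arm can. A call with a gripper value outside its range is refused whole. The fingers move at their own pace and stop on an object; FORCE is the grip in N (left out, the last holds). Time passes only in rows, so rows that do not move let the fingers close. It gives the time, the measured TCP pose, the force and the opening at its end, in the units of the state.
- env.sense(): the state, without advancing time (a new reading comes with each control period).
- env.get_image(name): name is "scene" or "side" or "wrist"; returns the picture (400x640x3 uint8, red, green, blue); there is no depth.
- env.camera_params(name): a dict with "fx", "fy", "cx", "cy" (pixels), "R" (3x3) and "t" (3): a world point X has camera coordinates R X + t. Camera axes: x right, y down, z forward; pixel columns grow to the right and rows downward; lengths in m; the calibration is good to about 2 mm. A picture is of the moment at which its call begins: read the wrist's pose just before it. camera_params takes no time and is no camera call; for the wrist camera it gives the pose at the moment of the call.
- env.sign_off(): hands the job in, once; it reports no verdict.
The state is a dict: "time": time; "joints": joint angles; "qvel": joint speeds; "effort": joint torques, N m; "ee_pos": TCP position; "ee_rot": TCP orientation; "wrist_force": force on the tool from outside, world axes, zero at the start; "wrist_torque": the same for the moment, N m; "opening": finger opening in m.
Only numpy, scipy, OpenCV 4.12 (cv2) and the standard library are available. Lean on these libraries where they do the work, as an engineer would, in place of code of your own. Each camera call takes 0.05 s, during which the arm holds its last target.

## Working session

There is one attempt and no reset: what is moved stays moved. The work goes in short steps, Python scripts to look and compute and a shell command to move; the robot and the scene stay as the last step left them, time stands still between calls to the robot, and variables do not carry over. Pictures are saved under pics/ and viewed, and the job is handed in when it is done.

```bash
ls; mkdir -p pics; python3 - <<'E'
from rig import env
import cv2,numpy as np
print(env.sense(), env.tcp_to_grasp)
for n in ["scene","side","wrist"]:
    p=env.camera_params(n); print(n,p)
    cv2.imwrite(f"pics/{n}0.png",env.get_image(n)[:,:,::-1])
E
```

```text
pics
{'time': 0.0, 'joints': array([ 1.15081947,  0.6899745 , -0.19450794,  1.56633104,  0.15729862,
        0.90249953, -0.21508658]), 'qvel': array([ 1.80579563e-03,  1.25737834e-03, -1.08935310e-03,  1.68034718e-03,
       -2.17406046e-04, -6.54589167e-05, -1.57452895e-04]), 'effort': array([ 9.00883351e-04, -5.27571881e+01, -1.26722731e+00, -1.53430635e+01,
       -5.27563167e-02,  6.60869671e-03,  1.78691766e-04]), 'ee_pos': array([ 0.27365488, -0.56120833,  0.23791926]), 'ee_rot': array([-4.23708982e-04,  8.48069457e-01, -5.29884295e-01, -8.06117297e-04]), 'wrist_force': array([ 0.0832592 ,  1.01462978, -0.67089027]), 'wrist_torque': array([ 0.00116501,  0.01643412, -0.02322328]), 'opening': 0.08759482397776995} 0.0187
scene {'fx': 363.51937628077076, 'fy': 363.51937628077076, 'cx': 317.85628167059053, 'cy': 198.74206236211543, 'R': array([[ 0.57707353,  0.81662603,  0.01039565],
       [ 0.59056336, -0.40846517, -0.69598213],
       [-0.56411087,  0.40777215, -0.71798385]]), 't': array([-0.33045731, -0.24931487,  1.60558607])}
side {'fx': 384.2838456774517, 'fy': 384.2838456774517, 'cx': 323.70071170154534, 'cy': 194.64124380272557, 'R': array([[-0.66704661, -0.74497735,  0.00758735],
       [-0.54714694,  0.48294803, -0.68366032],
       [ 0.50564715, -0.4601847 , -0.72976092]]), 't': array([0.3726854 , 0.3072556 , 1.02535753])}
wrist {'fx': 350.90015613423463, 'fy': 350.90015613423463, 'cx': 317.86495128692934, 'cy': 198.4820029272999, 'R': array([[ 4.37783586e-01, -8.99080130e-01, -6.71719005e-04],
       [-8.52801752e-01, -4.15485917e-01,  3.16386827e-01],
       [-2.84736200e-01, -1.37936117e-01, -9.48630025e-01]]), 't': array([-0.62532179, -0.04431395,  0.3912017 ])}
```

View pics/scene0.png

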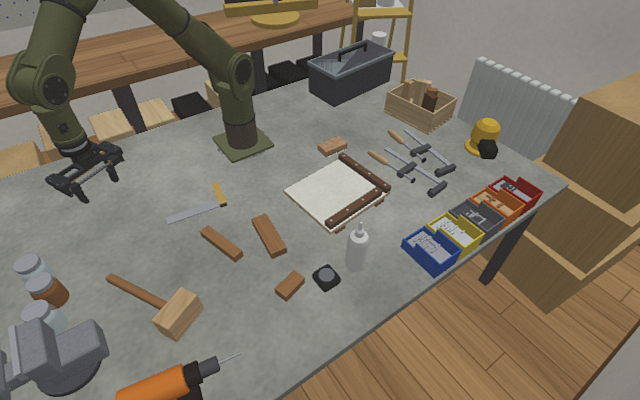

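View pics/side0.png

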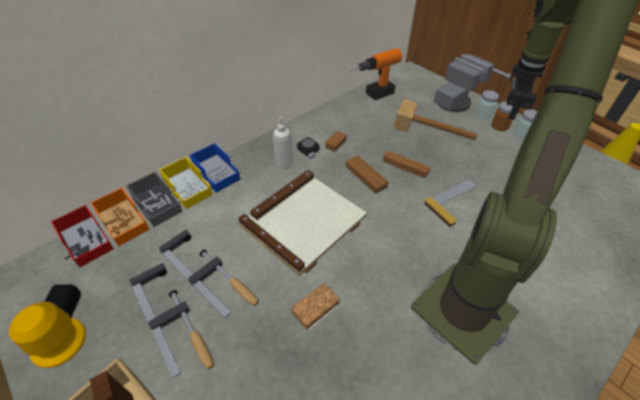

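View pics/wrist0.png

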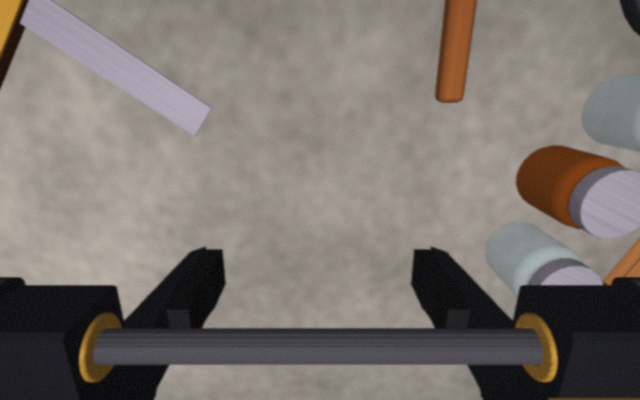

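The scene view shows the wide stave at about (268,235), the narrow one at (221,243), the offcut at (290,286) and the board at (337,193). The side view has wide at (366,173), narrow at (406,163) and the board at (305,220). Next I'll zoom in and measure.

```bash
cat > h.py <<'E'
import numpy as np,cv2
from rig import env
def ray(p,uv):
    d=np.array([(uv[0]-p['cx'])/p['fx'],(uv[1]-p['cy'])/p['fy'],1.0]);R=np.array(p['R']);t=np.array(p['t'])
    return -R.T@t, R.T@d
def onz(p,uv,z):
    c,d=ray(p,uv); return c+d*(z-c[2])/d[2]
def proj(p,X):
    q=np.array(p['R'])@np.asarray(X,float)+p['t']; return np.array([p['fx']*q[0]/q[2]+p['cx'],p['fy']*q[1]/q[2]+p['cy']])
def tri(p1,u1,p2,u2):
    c1,d1=ray(p1,u1);c2,d2=ray(p2,u2)
    A=np.stack([d1,-d2],1);s=np.linalg.lstsq(A,c2-c1,rcond=None)[0]
    a=c1+s[0]*d1;b=c2+s[1]*d2
    return (a+b)/2,np.linalg.norm(a-b)
E
python3 - <<'E'
import cv2
a=cv2.imread('pics/scene0.png')[140:300,180:400];b=cv2.imread('pics/side0.png')[120:290,230:450]
cv2.imwrite('pics/sc_z.png',cv2.resize(a,None,fx=3.6,fy=3.6,interpolation=cv2.INTER_CUBIC))
cv2.imwrite('pics/si_z.png',cv2.resize(b,None,fx=3.5,fy=3.5,interpolation=cv2.INTER_CUBIC))
E
```

```text
(no output)
```

View pics/sc_z.png

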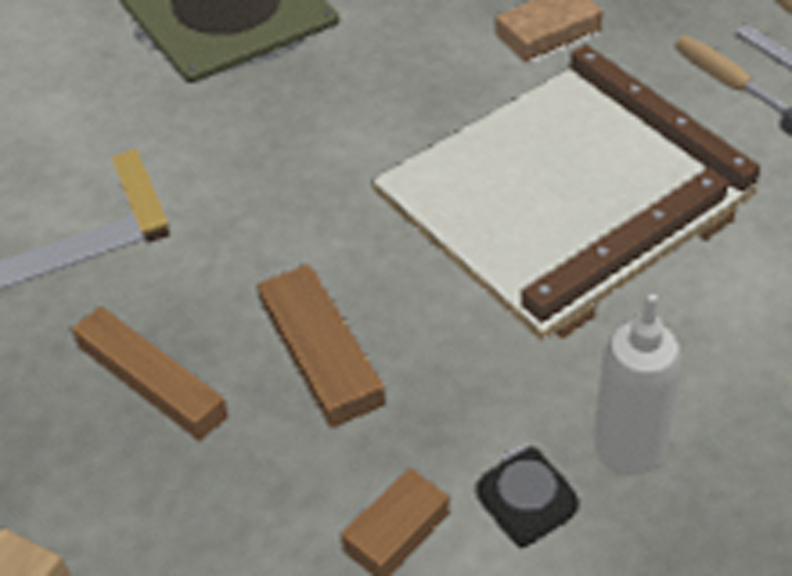

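View pics/si_z.png

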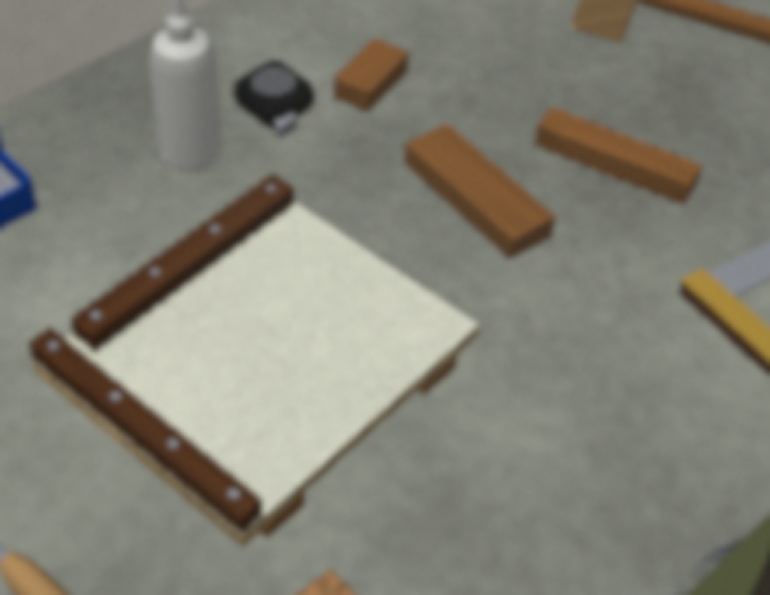

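```bash
python3 - <<'E'
from h import *
S=env.camera_params('scene');D=env.camera_params('side')
sc=lambda x,y:((x+.5)/3.6-.5+180,(y+.5)/3.6-.5+140)
si=lambda x,y:((x+.5)/3.5-.5+230,(y+.5)/3.5-.5+120)
P={'w0':((258,288),(549,218)),'w1':((307,266),(508,243)),'w2':((383,398),(405,147)),'w3':((332,414),(449,127)),
'n0':((73,327),(556,110)),'n1':((100,309),(698,170)),'n2':((226,405),(686,190)),'n3':((200,428),(539,130)),
'pmm':((375,182),(478,325)),'ppm':((540,335),(296,203)),'corner':((704,168),(95,347)),
'lf_end_top':((524,292),(292,180)),'bottle':((640,465),(188,165)),'off':((413,470),(407,60))}
for k,(a,b) in P.items():
    print(k,onz(S,sc(*a),.03).round(3),onz(D,si(*b),.03).round(3),*[np.round(q,3) for q in tri(S,sc(*a),D,si(*b))])
E
```

```text
w0 [ 0.447 -0.192  0.03 ] [ 0.442 -0.183  0.03 ] [ 0.444 -0.189  0.025] 0.004
w1 [ 0.449 -0.14   0.03 ] [ 0.445 -0.128  0.03 ] [ 0.447 -0.136  0.025] 0.007
w2 [ 0.625 -0.162  0.03 ] [ 0.609 -0.149  0.03 ] [ 0.618 -0.158  0.019] 0.0
w3 [ 0.614 -0.208  0.03 ] [ 0.601 -0.205  0.03 ] [ 0.607 -0.208  0.024] 0.006
n0 [ 0.391 -0.356  0.03 ] [ 0.545 -0.31   0.03 ] [ 0.491 -0.322  0.085] 0.118
n1 [ 0.385 -0.327  0.03 ] [ 0.388 -0.348  0.03 ] [ 0.386 -0.332  0.038] 0.013
n2 [ 0.552 -0.28   0.03 ] [ 0.378 -0.315  0.03 ] [ 0.444 -0.308 -0.033] 0.138
n3 [ 0.561 -0.31   0.03 ] [ 0.536 -0.272  0.03 ] [ 0.549 -0.301  0.006] 0.013
pmm [ 0.387 -0.024  0.03 ] [ 0.393 -0.032  0.03 ] [ 0.39  -0.028  0.035] 0.002
ppm [ 0.647 -0.005  0.03 ] [ 0.621 -0.012  0.03 ] [ 0.634 -0.009  0.021] 0.022
corner [0.565 0.271 0.03 ] [0.601 0.242 0.03 ] [0.582 0.252 0.054] 0.0
lf_end_top [0.596 0.014 0.03 ] [ 0.648 -0.03   0.03 ] [ 0.62  -0.005  0.066] 0.001
bottle [ 0.81  -0.019  0.03 ] [0.735 0.034 0.03 ] [ 0.784  0.004 -0.023] 0.006
off [ 0.703 -0.181  0.03 ] [ 0.71 -0.25  0.03] [ 0.701 -0.206  0.055] 0.048
```

```bash
cat >> h.py <<'E'
from scipy.spatial.transform import Rotation as Ro
def tool():
    s=env.sense();q=s['ee_rot'];return np.array(s['ee_pos']),Ro.from_quat([q[1],q[2],q[3],q[0]]).as_matrix(),s
def go(target=None,yaw=None):
    """delta in tool axes (cm) to TCP target, and twist deg so that tool x has world yaw (mod 180)"""
    p,R,s=tool(); yx=np.degrees(np.arctan2(R[1,0],R[0,0]))
    print('t %.2f tcp'%s['time'],p.round(4),'toolx yaw %.2f'%yx,'tilt %.2f'%np.degrees(np.arccos(-R[2,2])),'F',np.round(s['wrist_force'],1),'open %.4f'%s['opening'],'q7 %.2f'%s['joints'][6])
    if target is not None:
        d=R.T@(np.array(target)-p)*100; print(' delta cm',d.round(2),'rows>=',np.ceil(np.linalg.norm(d)/4.1))
    if yaw is not None:
        dy=(yaw-yx+90)%180-90; print(' twist total',round(-dy,2),'rows>=',np.ceil(abs(dy)/7.1), 'alt',round(-dy+180,1),round(-dy-180,1))
E
python3 - <<'E'
from h import *
p,R,s=tool();W=env.camera_params('wrist')
c=-np.array(W['R']).T@W['t'];print('cam in tool',R.T@(c-p),'cam axes in tool\n',(R.T@np.array(W['R']).T).round(3))
print(R.round(3))
go([0.50,-0.25,0.30],0)
E
```

```text
cam in tool [ 0.00096399 -0.08134339 -0.14671009] cam axes in tool
 [[ 1.    -0.001  0.001]
 [ 0.001  0.949  0.316]
 [-0.001 -0.316  0.949]]
[[ 0.438 -0.899 -0.001]
 [-0.899 -0.438  0.001]
 [-0.001  0.    -1.   ]]
t 0.15 tcp [ 0.2738 -0.5613  0.2381] toolx yaw -64.00 tilt 0.08 F [ 0.9  0.1 -0.3] open 0.0880 q7 -0.22
 delta cm [-18.07 -33.98  -6.17] rows>= 10.0
 twist total -64.0 rows>= 10.0 alt 116.0 -244.0
```

```bash
python3 - <<'E'
from h import *
go([0.55,-0.15,0.36])
E
```

```text
t 0.15 tcp [ 0.2738 -0.5613  0.2381] toolx yaw -64.00 tilt 0.08 F [ 0.9  0.1 -0.3] open 0.0880 q7 -0.22
 delta cm [-24.87 -42.86 -12.16] rows>= 13.0
```

```bash
python3 -m inch '[{"translation":[0,0,-4],"twist":0,"grip":0},{"translation":[0,0,-4],"twist":0,"grip":0},{"translation":[0,0,-4],"twist":0,"grip":0},{"translation":[-2,-3.4,0],"twist":0,"grip":0},{"translation":[-2,-3.4,0],"twist":0,"grip":0},{"translation":[-2,-3.4,0],"twist":0,"grip":0},{"translation":[-2,-3.4,0],"twist":0,"grip":0},{"translation":[-2,-3.4,0],"twist":0,"grip":0},{"translation":[-2,-3.4,0],"twist":0,"grip":0},{"translation":[-2,-3.4,0],"twist":0,"grip":0},{"translation":[-2,-3.4,0],"twist":0,"grip":0},{"translation":[-2,-3.4,0],"twist":0,"grip":0},{"translation":[-2,-3.4,0],"twist":0,"grip":0},{"translation":[-2,-3.4,0],"twist":0,"grip":0},{"translation":[-2,-3.4,0],"twist":0,"grip":0},{"translation":[-1,-2,0],"twist":0,"grip":0},{"translation":[0,0,0],"twist":0,"grip":0},{"translation":[0,0,0],"twist":0,"grip":0}]'; python3 - <<'E'
from h import *
go([0.55,-0.15,0.36])
cv2.imwrite('pics/w1.png',env.get_image('wrist')[:,:,::-1])
E
```

```text
time: 1.65
ee_pos: [0.5587, -0.1321, 0.3575]
ee_rot: [-0.001, 0.846, -0.533, -0.005]
wrist_force: [-0.1, -0.4, 0.1]
opening: 0.0881
t 1.65 tcp [ 0.5587 -0.1321  0.3575] toolx yaw -64.41 tilt 0.64 F [-0.1 -0.4  0.1] open 0.0881 q7 -1.10
 delta cm [ 1.24  1.56 -0.25] rows>= 1.0
```

View pics/w1.png

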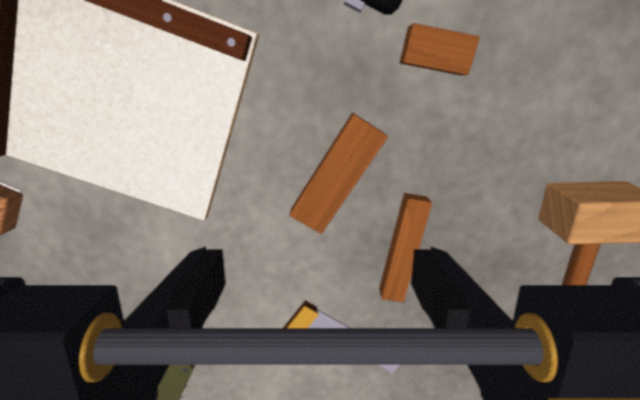

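The wrist view shows the wide stave at (338,173), the narrow one at (406,247), the offcut at (440,49) and the board's -y edge running from (255,35) to (207,219).

```bash
cat >> h.py <<'E'
def staves(img,p,z=.03,lo=60,minA=800,smin=90):
    hsv=cv2.cvtColor(img,cv2.COLOR_RGB2HSV)
    m=((hsv[...,1]>smin)&(hsv[...,0]<22)&(hsv[...,2]>lo)).astype(np.uint8)
    m=cv2.morphologyEx(m,cv2.MORPH_OPEN,np.ones((3,3)))
    out=[]
    for c in cv2.findContours(m,cv2.RETR_EXTERNAL,cv2.CHAIN_APPROX_NONE)[0]:
        if cv2.contourArea(c)<minA: continue
        g=np.array([onz(p,q[0],z)[:2] for q in c],np.float32)*1000
        r=cv2.minAreaRect(g); (cx,cy),(a,b),th=r
        if a<b: a,b=b,a; th+=90
        out.append((cx,cy,a,b,(th+90)%180-90,tuple(c.mean(0)[0].round(0))))
    return out,m
E
python3 - <<'E'
from h import *
W=env.camera_params('wrist');im=cv2.imread('pics/w1.png')[:,:,::-1].copy()
o,m=staves(im,W)
for r in o: print(np.round(r[:5],1),r[5])
# wide/narrow hand corners for check
for k,pts in {'w':[(353,113),(387,135),(322,233),(290,213)],'n':[(405,195),(431,199),(405,301),(381,298)]}.items():
    q=np.array([onz(W,u,.03)[:2] for u in pts])*1000;print(k,q.round(0).tolist(),q.mean(0).round(1),[np.linalg.norm(q[i]-q[i-1]).round(1) for i in range(4)])
S=env.camera_params('side');C=env.camera_params('scene')
for n,P in (('scene',C),('side',S)):
    im=cv2.imread(f'pics/{n}0.png')[:,:,::-1].copy()
    for r in staves(im,P,minA=200)[0]: print(n,np.round(r[:5],1),r[5])
E
```

```text
[ 86.2  56.2 155.8  57.1   6.3] (np.float64(96.0), np.float64(347.0))
[ 408.9 -605.   153.5   57.    45.6] (np.float64(539.0), np.float64(347.0))
[ 468.9 -314.7  176.9   44.3   16.4] (np.float64(404.0), np.float64(247.0))
[ 613.7 -542.8  181.7  137.4   41.7] (np.float64(591.0), np.float64(225.0))
[ 527.1 -172.1  170.1   58.6   -6.4] (np.float64(337.0), np.float64(173.0))
[ 729.1 -215.1   89.4   47.2  -74.9] (np.float64(439.0), np.float64(49.0))
[618.1  99.4 191.2  30.5 -84.6] (np.float64(172.0), np.float64(21.0))
w [[614.0, -154.0], [608.0, -208.0], [441.0, -192.0], [450.0, -137.0]] [ 528.4 -173. ] [np.float64(165.6), np.float64(54.6), np.float64(167.9), np.float64(56.0)]
n [[545.0, -273.0], [556.0, -309.0], [393.0, -361.0], [381.0, -324.0]] [ 468.9 -316.7] [np.float64(172.2), np.float64(37.8), np.float64(171.5), np.float64(38.5)]
scene [ 796.  -644.9  163.    80.    80. ] (np.float64(154.0), np.float64(387.0))
scene [ 665.7 -519.7  109.5   65.5  -75.5] (np.float64(179.0), np.float64(323.0))
scene [ 378.1 -797.4  100.6   71.    20.4] (np.float64(51.0), np.float64(295.0))
scene [ 495.
[... 1910 characters left out ...]
np.float64(406.0), np.float64(164.0))
side [ 721.4 -204.1  106.1   55.3  -73.2] (np.float64(335.0), np.float64(141.0))
side [ 369.7 -797.9  140.4   64.8  -70.2] (np.float64(501.0), np.float64(121.0))
side [ 551.7 -603.5  310.3  215.4   32.7] (np.float64(430.0), np.float64(122.0))
side [  533.2 -1013.8   240.3   143.2   -71.9] (np.float64(494.0), np.float64(87.0))
side [ 975.7 -779.9  380.8  139.2  -49.7] (np.float64(386.0), np.float64(65.0))
side [  480.5 -1438.3   970.2    59.8   -72.8] (np.float64(549.0), np.float64(67.0))
side [  206.7 -1774.8  1782.4   161.3   -77.1] (np.float64(619.0), np.float64(88.0))
side [  902.  -1462.7  1087.2   732.1   -55.1] (np.float64(471.0), np.float64(32.0))
```

```bash
python3 - <<'E'
from h import *
go([0.527,-0.173,0.357],-96.4+180)
E
python3 -m inch '[{"translation":[0,0,0],"twist":6.6,"grip":0},{"translation":[0,0,0],"twist":6.6,"grip":0},{"translation":[0,0,0],"twist":6.6,"grip":0},{"translation":[0,0,0],"twist":6.6,"grip":0},{"translation":[0,0,0],"twist":6.6,"grip":0},{"translation":[0,0,0],"twist":0,"grip":0}]'; python3 - <<'E'
from h import *
go([0.527,-0.173,0.15],-96.4+180); print(env.sense()['joints'])
cv2.imwrite('pics/w2.png',env.get_image('wrist')[:,:,::-1])
W=env.camera_params('wrist');im=cv2.imread('pics/w2.png')[:,:,::-1].copy()
for r in staves(im,W)[0]: print(np.round(r[:5],1),r[5])
E
```

```text
t 1.70 tcp [ 0.5586 -0.132   0.3575] toolx yaw -64.42 tilt 0.66 F [ 0.4  0.6 -0.7] open 0.0885 q7 -1.10
 delta cm [2.34 4.62 0.04] rows>= 2.0
 twist total 31.98 rows>= 5.0 alt 212.0 -148.0
time: 2.2
ee_pos: [0.5516, -0.145, 0.3569]
ee_rot: [-0.005, -0.643, 0.766, 0.006]
wrist_force: [-0.6, 0.1, 0.6]
opening: 0.088
t 2.20 tcp [ 0.5516 -0.145   0.3569] toolx yaw -100.03 tilt 0.83 F [-0.6  0.1  0.6] open 0.0880 q7 -1.62
 delta cm [ 3.19  1.64 20.71] rows>= 6.0
 twist total -3.63 rows>= 1.0 alt 176.4 -183.6
[ 0.22935755  0.49573912 -0.08833774  1.55467839  0.04656099  1.10771005
 -1.61564099]
[272.8 275.5 156.2  56.5 -29.9] (np.float64(96.0), np.float64(347.0))
[ 145.4 -452.3  158.2   58.1   10.3] (np.float64(539.0), np.float64(348.0))
[ 272.  -230.5   88.8   31.3   -9.8] (np.float64(399.0), np.float64(304.0))
[487.1 300.3 174.5  26.    5.4] (np.float64(27.0), np.float64(235.0))
[ 469.3 -317.4  176.1   40.6   16.2] (np.float64(446.0), np.float64(175.0))
[612.7 144.4 273.3  30.1 -84.4] (np.float64(98.0), np.float64(133.0))
[ 527.3 -174.3  170.4   56.    -6.1] (np.float64(340.0), np.float64(152.0))
[ 589.2 -507.4  159.1  107.4    7. ] (np.float64(609.0), np.float64(47.0))
```

View pics/w2.png

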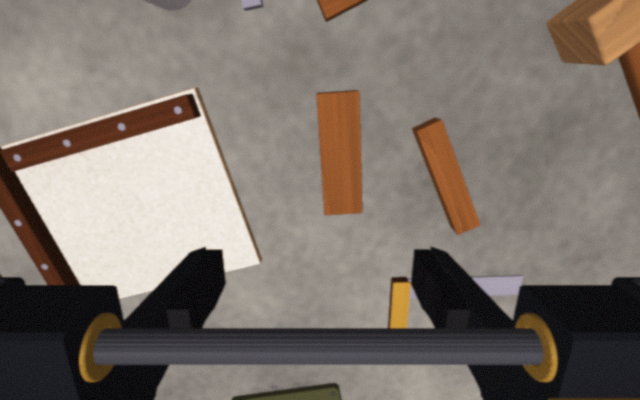

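```bash
python3 - <<'E'
from h import *
import pickle
W=env.camera_params('wrist'); pickle.dump(W,open('w2.pkl','wb')); go([0.55,0.08,0.357])
E
python3 -m inch '[{"translation":[-3.9,0.7,0],"twist":-0.6,"grip":0},{"translation":[-3.9,0.7,0],"twist":-0.6,"grip":0},{"translation":[-3.9,0.7,0],"twist":-0.6,"grip":0},{"translation":[-3.9,0.7,0],"twist":-0.6,"grip":0},{"translation":[-3.9,0.7,0],"twist":-0.6,"grip":0},{"translation":[-3,0.5,0],"twist":-0.6,"grip":0},{"translation":[0,0,0],"twist":0,"grip":0},{"translation":[0,0,0],"twist":0,"grip":0}]'; python3 - <<'E'
from h import *
import pickle
go([0.527,-0.173,0.15],-96.4+180)
pickle.dump(env.camera_params('wrist'),open('w3.pkl','wb'))
im=env.get_image('wrist')[:,:,::-1];cv2.imwrite('pics/w3.png',im)
cv2.imwrite('pics/w3z.png',cv2.resize(im[0:300,100:500],None,fx=2,fy=2,interpolation=cv2.INTER_CUBIC))
im=cv2.imread('pics/w2.png');cv2.imwrite('pics/w2z.png',cv2.resize(im[70:320,0:290],None,fx=2.4,fy=2.4,interpolation=cv2.INTER_CUBIC))
E
```

```text
t 2.25 tcp [ 0.5515 -0.1454  0.3569] toolx yaw -99.78 tilt 0.83 F [-0.1 -0.8 -0.3] open 0.0884 q7 -1.61
 delta cm [-22.18   3.98   0.03] rows>= 6.0
time: 2.92
ee_pos: [0.5422, 0.078, 0.3557]
ee_rot: [-0.007, -0.671, 0.741, 0.004]
wrist_force: [0.2, -1.2, 0.2]
opening: 0.0882
t 2.92 tcp [0.5422 0.078  0.3557] toolx yaw -95.67 tilt 0.92 F [ 0.2 -1.2  0.2] open 0.0882 q7 -1.97
 delta cm [25.   -1.28 20.7 ] rows>= 8.0
 twist total 0.73 rows>= 1.0 alt 180.7 -179.3
```

View pics/w3z.png

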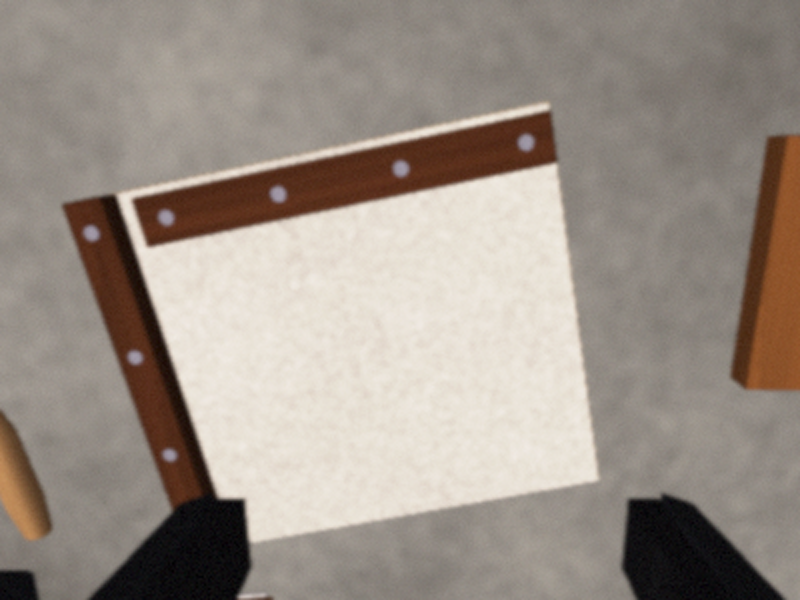

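View pics/w2z.png

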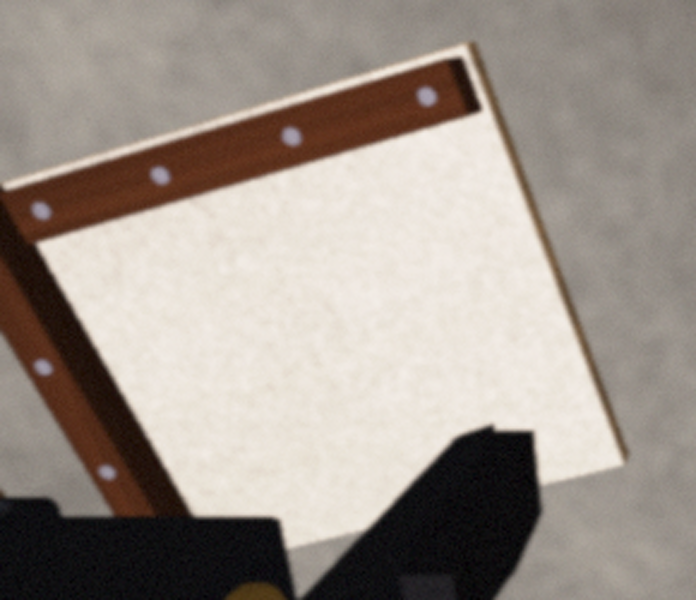

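```bash
python3 - <<'E'
from h import *
import pickle
A=pickle.load(open('w3.pkl','rb'));B=pickle.load(open('w2.pkl','rb'))
a=lambda x,y:((x+.5)/2-.5+100,(y+.5)/2-.5); b=lambda x,y:((x+.5)/2.4-.5,(y+.5)/2.4-.5+70)
for k,u,v in [('s1',(166,217),(41,211)),('s2',(278,194),(160,176)),('s3',(401,168),(291,136)),('s4',(526,143),(427,96)),('+-',(549,103),(472,43)),('--',(598,480),(625,460)),('e1',(135,357),(43,368)),('e2',(170,455),(107,472))]:
    X,e=tri(A,a(*u),B,b(*v));print(k,(X*1e3).round(1),round(e*1e3,1))
f=lambda P,g,u,z:(onz(P,g(*u),z)[:2]*1e3).round(1)
print('panel A',f(A,a,(549,103),.038),f(A,a,(598,480),.038),'endfoot',f(A,a,(135,240),.038),f(A,a,(217,497),.038),'longtop',f(A,a,(148,245),.063),f(A,a,(556,163),.063))
print('panel B',f(B,b,(472,43),.038),f(B,b,(625,460),.038),'endfoot',f(B,b,(38,243),.038),f(B,b,(190,515),.038),'longtop',f(B,b,(36,240),.063),f(B,b,(480,110),.038))
# stave top edge corners, tri between w2 and w3
E
python3 - <<'E'
import cv2
cv2.imwrite('pics/w3s.png',cv2.resize(cv2.imread('pics/w3.png')[50:220,440:640],None,fx=3,fy=3,interpolation=cv2.INTER_CUBIC))
cv2.imwrite('pics/w2s.png',cv2.resize(cv2.imread('pics/w2.png')[80:250,300:500],None,fx=3,fy=3,interpolation=cv2.INTER_CUBIC))
E
```

```text
s1 [604.  232.5  63.1] 2.1
s2 [610.7 162.8  63.3] 1.7
s3 [618.4  87.7  63.9] 1.0
s4 [625.3  13.1  63.3] 0.2
+- [647.1  -6.4  32.1] 0.3
-- [387.  -30.3  32.1] 2.0
e1 [519.1 272.8  61.9] 2.5
e2 [449.  266.2  61.2] 1.4
panel A [647.   -5.4] [388.9 -29.2] endfoot [591.7 265. ] [404.  249.8] longtop [589.8 247.3] [612.5  -4. ]
panel B [646.7  -8.3] [391.2 -32. ] endfoot [584.2 264.9] [400.1 250. ] longtop [588.6 242.3] [612.7  -2.8]
```

View pics/w3s.png

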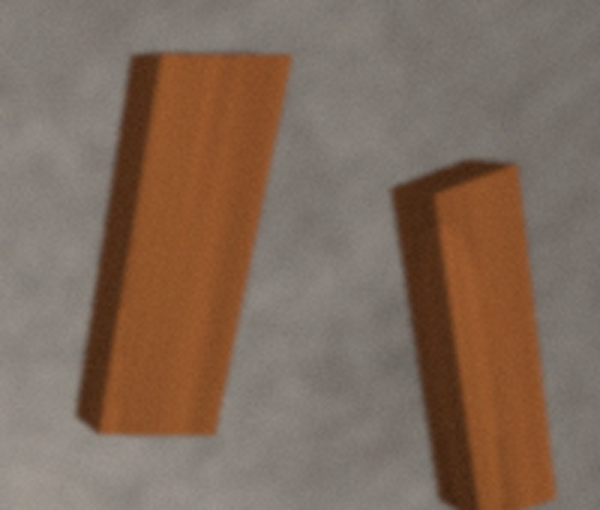

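View pics/w2s.png

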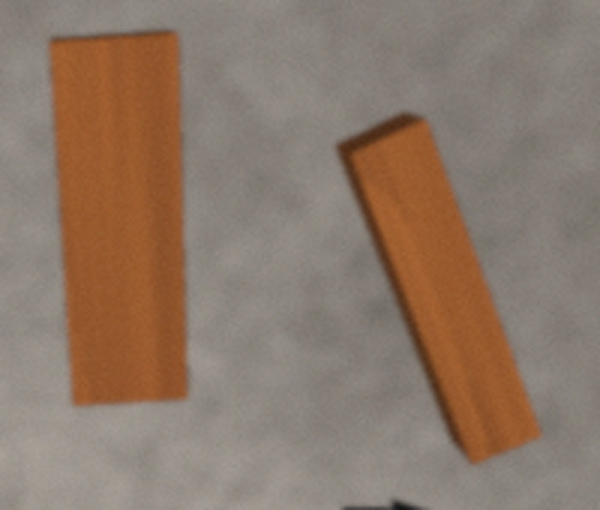

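```bash
python3 - <<'E'
from h import *
import pickle
A=pickle.load(open('w3.pkl','rb'));B=pickle.load(open('w2.pkl','rb'))
a=lambda x,y:((x+.5)/3-.5+440,(y+.5)/3-.5+50); b=lambda x,y:((x+.5)/3-.5+300,(y+.5)/3-.5+80)
for k,L in {'wide':[((160,54),(52,40)),((291,54),(178,33)),((215,434),(187,400)),((100,434),(73,405))],'narrow':[((437,193),(350,157)),((519,165),(427,121)),((555,497),(541,436))]}.items():
  Q=[]
  for u,v in L:
    X,e=tri(A,a(*u),B,b(*v));Q.append(X);print(k,(X*1e3).round(1),round(e*1e3,1))
  Q=np.array(Q)*1e3
  print((Q[0]+Q[2])/2, np.degrees(np.arctan2(*(Q[1]-Q[2])[1::-1])))
go([0.527,-0.173,0.12],-96.3)
E
```

```text
wide [ 613.5 -157.1   26. ] 0.7
wide [ 607.6 -211.    28.8] 0.2
wide [ 439.  -192.7   29.2] 0.9
wide [ 445.3 -138.1   29.2] 0.3
[ 526.27712961 -174.90674819   27.58656242] -6.186151616904434
narrow [ 543.1 -278.8   32.4] 1.1
narrow [ 552.  -314.1   30.5] 0.3
narrow [ 389.3 -361.6   27.9] 0.2
[ 466.17877363 -320.21393043   30.14817266] 16.28856902585372
t 2.97 tcp [0.5421 0.0784 0.3557] toolx yaw -95.69 tilt 0.91 F [ 0.2  0.4 -1. ] open 0.0881 q7 -1.97
 delta cm [25.05 -1.35 23.68] rows>= 9.0
 twist total 0.61 rows>= 1.0 alt 180.6 -179.4
```

```bash
python3 -m inch '[{"translation":[3.6,-0.2,1.5],"twist":0,"grip":0},{"translation":[3.6,-0.2,1.5],"twist":0,"grip":0},{"translation":[3.6,-0.2,1.5],"twist":0,"grip":0},{"translation":[3.6,-0.2,1.5],"twist":0,"grip":0},{"translation":[3.6,-0.2,1.5],"twist":0,"grip":0},{"translation":[3.6,-0.2,1.5],"twist":0,"grip":0},{"translation":[3.4,0,3],"twist":0,"grip":0},{"translation":[0,0,4],"twist":0,"grip":0},{"translation":[0,0,4],"twist":0,"grip":0},{"translation":[0,0,2],"twist":0,"grip":0},{"translation":[0,0,0],"twist":0,"grip":0},{"translation":[0,0,0],"twist":0,"grip":0}]'; python3 - <<'E'
from h import *
cv2.imwrite('pics/w4.png',env.get_image('wrist')[:,:,::-1])
go([0.5265,-0.1745,0.007],-96.3)
E
```

```text
time: 3.97
ee_pos: [0.5231, -0.2061, 0.1362]
ee_rot: [-0.008, -0.664, 0.748, -0.004]
wrist_force: [0.2, 0.4, 0.3]
opening: 0.0879
t 4.02 tcp [ 0.5231 -0.2062  0.1365] toolx yaw -96.77 tilt 1.05 F [-0.1  0.5 -0.2] open 0.0880 q7 -1.54
 delta cm [-3.42 -0.03 12.89] rows>= 4.0
 twist total -0.47 rows>= 1.0 alt 179.5 -180.5
```

View pics/w4.png

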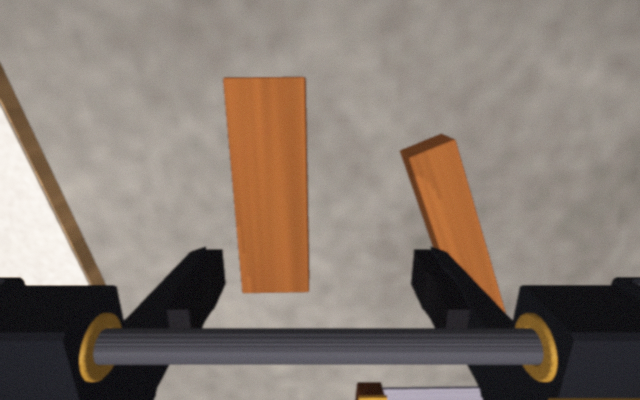

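```bash
python3 -m inch '[{"translation":[-3,0,0],"twist":0,"grip":0},{"translation":[-0.3,0,0],"twist":-0.4,"grip":0},{"translation":[0,0,0],"twist":0,"grip":0},{"translation":[0,0,3.5],"twist":0,"grip":0},{"translation":[0,0,3.5],"twist":0,"grip":0},{"translation":[0,0,2],"twist":0,"grip":0},{"translation":[0,0,0],"twist":0,"grip":0},{"translation":[0,0,0],"twist":0,"grip":0}]'; python3 - <<'E'
from h import *
go([0.5265,-0.1745,0.007],-96.3)
E
```

```text
time: 4.68
ee_pos: [0.5396, -0.1794, 0.058]
ee_rot: [0.0, -0.667, 0.745, -0.017]
wrist_force: [-0.8, 0.9, 0.4]
opening: 0.0883
t 4.68 tcp [ 0.5396 -0.1794  0.058 ] toolx yaw -96.29 tilt 1.91 F [-0.8  0.9  0.4] open 0.0883 q7 -1.60
 delta cm [-0.46  1.48  5.05] rows>= 2.0
 twist total 0.01 rows>= 1.0 alt 180.0 -180.0
```

```bash
python3 -m inch '[{"translation":[0,0,0],"twist":0,"grip":0},{"translation":[0,0,0],"twist":0,"grip":0},{"translation":[0,0,0],"twist":0,"grip":0}]'; python3 - <<'E'
from h import *
go([0.5265,-0.1745,0.007],-96.3);print(tool()[1].round(3))
E
```

```text
time: 4.93
ee_pos: [0.5422, -0.1806, 0.0626]
ee_rot: [0.002, -0.667, 0.745, -0.019]
wrist_force: [0.4, -0.7, 0.8]
opening: 0.0881
t 4.93 tcp [ 0.5422 -0.1806  0.0626] toolx yaw -96.31 tilt 2.24 F [ 0.4 -0.7  0.8] open 0.0881 q7 -1.60
 delta cm [-0.56  1.8   5.49] rows>= 2.0
 twist total -0.01 rows>= 1.0 alt 180.0 -180.0
[[-0.11  -0.994  0.029]
 [-0.994  0.109 -0.026]
 [ 0.022 -0.032 -0.999]]
```

```bash
for i in 1 2 3; do python3 -m inch '[{"translation":[0,0,0],"twist":0,"grip":0},{"translation":[0,0,0],"twist":0,"grip":0}]' | head -3; done; python3 - <<'E'
from h import *
go();print(tool()[1][:,2].round(3), tool()[2]['qvel'].round(3))
E
```

```text
time: 5.1
ee_pos: [0.5436, -0.1811, 0.065]
ee_rot: [0.003, -0.667, 0.745, -0.021]
time: 5.27
ee_pos: [0.5442, -0.1813, 0.0661]
ee_rot: [0.004, -0.667, 0.745, -0.022]
time: 5.43
ee_pos: [0.5442, -0.1814, 0.0663]
ee_rot: [0.004, -0.667, 0.745, -0.022]
t 5.43 tcp [ 0.5442 -0.1814  0.0663] toolx yaw -96.33 tilt 2.57 F [ 0.1 -0.2  0.2] open 0.0880 q7 -1.60
[ 0.035 -0.027 -0.999] [ 0.    -0.    -0.001  0.002  0.004  0.001 -0.   ]
```

```bash
python3 -m inch '[{"translation":[-0.3,0.8,0],"twist":0,"grip":0},{"translation":[-0.2,0.7,0.5],"twist":0,"grip":0},{"translation":[0,0.3,1.2],"twist":0,"grip":0},{"translation":[0,0,1.5],"twist":0,"grip":0},{"translation":[0,0,1.2],"twist":0,"grip":0},{"translation":[0,0,0.8],"twist":0,"grip":0},{"translation":[0,0,0.4],"twist":0,"grip":0},{"translation":[0,0,0],"twist":0,"grip":0},{"translation":[0,0,0],"twist":0,"grip":0},{"translation":[0,0,0],"twist":0,"grip":0}]'; python3 - <<'E'
from h import *
go([0.5265,-0.1745,0.007],-96.3);print(tool()[1][:,2].round(3), tool()[2]['qvel'].round(3))
E
```

```text
time: 6.27
ee_pos: [0.5297, -0.1759, 0.0069]
ee_rot: [0.005, -0.667, 0.745, -0.023]
wrist_force: [0.2, -0.2, -0.1]
opening: 0.0882
t 6.27 tcp [ 0.5297 -0.1759  0.0069] toolx yaw -96.32 tilt 2.66 F [ 0.2 -0.2 -0.1] open 0.0882 q7 -1.62
 delta cm [-0.11  0.33 -0.03] rows>= 1.0
 twist total -0.02 rows>= 1.0 alt 180.0 -180.0
[ 0.037 -0.028 -0.999] [ 0.001 -0.002 -0.002 -0.004 -0.     0.002  0.001]
```

Ramped moves land exactly on target. Next: close the gripper and lift.

```bash
python3 -m inch '[{"translation":[-0.1,0.3,0],"twist":0,"grip":255},{"translation":[0,0,0],"twist":0,"grip":255},{"translation":[0,0,0],"twist":0,"grip":255},{"translation":[0,0,0],"twist":0,"grip":255},{"translation":[0,0,0],"twist":0,"grip":255},{"translation":[0,0,0],"twist":0,"grip":255}]' 35; python3 - <<'E'
from h import *
go([0.53,-0.17,0.13],5.4)
E
```

```text
time: 6.77
ee_pos: [0.5277, -0.1745, 0.0087]
ee_rot: [0.006, -0.667, 0.745, -0.024]
wrist_force: [-0.6, 0.2, -2.1]
opening: 0.0562
t 6.77 tcp [ 0.5277 -0.1745  0.0087] toolx yaw -96.32 tilt 2.82 F [-0.6  0.2 -2.1] open 0.0562 q7 -1.62
 delta cm [ -0.19  -0.71 -12.12] rows>= 3.0
 twist total 78.28 rows>= 12.0 alt 258.3 -101.7
```

```bash
python3 -m inch '[{"translation":[0,0,-1.5],"twist":0,"grip":255},{"translation":[0,0,-2.5],"twist":0,"grip":255},{"translation":[0,0,-3],"twist":0,"grip":255},{"translation":[-1,0,-2.5],"twist":0,"grip":255},{"translation":[-2.5,0,-1],"twist":0,"grip":255},{"translation":[-3,0,0],"twist":0,"grip":255},{"translation":[-3,0,0],"twist":0,"grip":255},{"translation":[-3,0,0],"twist":0,"grip":255},{"translation":[-3,0,0],"twist":0,"grip":255},{"translation":[-3,0,0],"twist":0,"grip":255},{"translation":[-3,0,0],"twist":0,"grip":255},{"translation":[-3,0,0],"twist":0,"grip":255},{"translation":[-2,0,0],"twist":0,"grip":255},{"translation":[-1,0,0],"twist":0,"grip":255},{"translation":[0,0,0],"twist":0,"grip":255},{"translation":[0,0,0],"twist":0,"grip":255}]'; python3 - <<'E'
from h import *
go([0.53,0.153,0.13],5.4)
E
```

```text
time: 8.1
ee_pos: [0.5513, 0.1102, 0.1069]
ee_rot: [0.001, -0.664, 0.747, -0.021]
wrist_force: [-0.3, 0.5, -2.0]
opening: 0.056
t 8.10 tcp [0.5513 0.1102 0.1069] toolx yaw -96.77 tilt 2.42 F [-0.3  0.5 -2. ] open 0.0560 q7 -1.99
 delta cm [-3.94  2.54 -2.5 ] rows>= 2.0
 twist total 77.83 rows>= 11.0 alt 257.8 -102.2
```

```bash
python3 -m inch '[{"translation":[-0.5,0.5,-0.5],"twist":-3,"grip":255},{"translation":[-0.5,0.5,-0.5],"twist":-6,"grip":255},{"translation":[-0.5,0.5,-0.5],"twist":-7,"grip":255},{"translation":[0,0,0],"twist":-7,"grip":255},{"translation":[0,0,0],"twist":-7,"grip":255},{"translation":[0,0,0],"twist":-7,"grip":255},{"translation":[0,0,0],"twist":-7,"grip":255},{"translation":[0,0,0],"twist":-7,"grip":255},{"translation":[0,0,0],"twist":-7,"grip":255},{"translation":[0,0,0],"twist":-7,"grip":255},{"translation":[0,0,0],"twist":-7,"grip":255},{"translation":[0,0,0],"twist":-7,"grip":255},{"translation":[0,0,0],"twist":-7,"grip":255},{"translation":[0,0,0],"twist":-5,"grip":255},{"translation":[0,0,0],"twist":-3,"grip":255},{"translation":[0,0,0],"twist":-1,"grip":255},{"translation":[0,0,0],"twist":0,"grip":255}]'; python3 - <<'E'
from h import *
go([0.53,0.153,0.10],5.4)
E
```

```text
time: 9.52
ee_pos: [0.5298, 0.0845, 0.127]
ee_rot: [0.031, 0.999, 0.006, 0.012]
wrist_force: [-0.0, 0.0, -2.5]
opening: 0.0556
t 9.52 tcp [0.5298 0.0845 0.127 ] toolx yaw 0.69 tilt 3.85 F [-0.   0.  -2.5] open 0.0556 q7 -0.87
 delta cm [ 0.04 -7.01  2.27] rows>= 2.0
 twist total -4.71 rows>= 1.0 alt 175.3 -184.7
```

```bash
python3 -m inch '[{"translation":[0,-1,0],"twist":-1.5,"grip":255},{"translation":[0,-2,0],"twist":-1.5,"grip":255},{"translation":[0,-2,0],"twist":-1,"grip":255},{"translation":[0,-1,0.5],"twist":-0.5,"grip":255},{"translation":[0,-0.5,0.8],"twist":0,"grip":255},{"translation":[0,0,0.5],"twist":0,"grip":255},{"translation":[0,0,0],"twist":0,"grip":255},{"translation":[0,0,0],"twist":0,"grip":255}]'; python3 - <<'E'
from h import *
go([0.529,0.153,0.048],5.4);print(tool()[1].round(3))
for n in ['scene','side']: cv2.imwrite(f'pics/{n}1.png',env.get_image(n)[:,:,::-1])
a=cv2.imread('pics/scene1.png')[130:290,260:420];b=cv2.imread('pics/side1.png')[130:290,210:370]
cv2.imwrite('pics/c1.png',cv2.resize(cv2.hconcat([a,b]),None,fx=2.5,fy=2.5,interpolation=cv2.INTER_CUBIC))
E
```

```text
time: 10.18
ee_pos: [0.5265, 0.1464, 0.1026]
ee_rot: [0.035, 0.998, 0.044, 0.01]
wrist_force: [-0.0, -0.6, -2.1]
opening: 0.0551
t 10.18 tcp [0.5265 0.1464 0.1026] toolx yaw 5.12 tilt 4.15 F [-0.  -0.6 -2.1] open 0.0551 q7 -0.93
 delta cm [ 0.22 -1.02  5.41] rows>= 2.0
 twist total -0.28 rows>= 1.0 alt 179.7 -180.3
[[ 0.996  0.088  0.024]
 [ 0.089 -0.994 -0.068]
 [ 0.018  0.07  -0.997]]
```

View pics/c1.png

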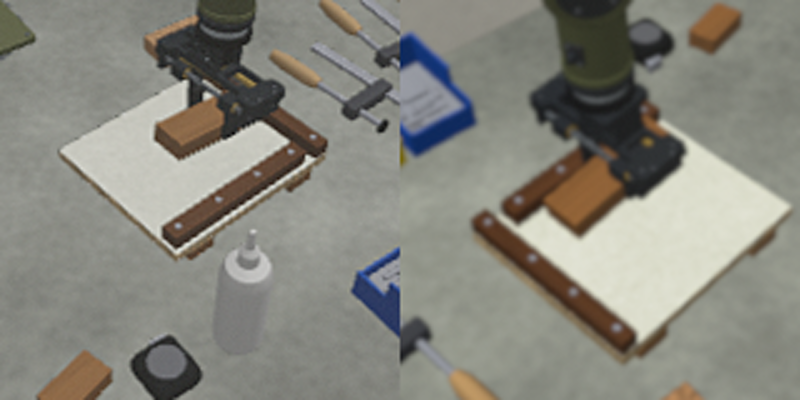

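```bash
python3 -m inch '[{"translation":[0.1,-0.5,0.8],"twist":0,"grip":255},{"translation":[0.1,-0.5,1.3],"twist":0,"grip":255},{"translation":[0,0,1],"twist":0,"grip":255},{"translation":[0,0,0.5],"twist":0,"grip":255},{"translation":[0,0,0.2],"twist":0,"grip":255},{"translation":[0,0,0],"twist":0,"grip":255},{"translation":[0,0,0],"twist":0,"grip":255}]'; python3 - <<'E'
from h import *
go([0.529,0.153,0.048],5.4);print(tool()[1][2].round(3))
E
```

```text
time: 10.87
ee_pos: [0.5292, 0.1516, 0.0595]
ee_rot: [0.036, 0.998, 0.042, 0.01]
wrist_force: [-0.3, -0.0, -1.7]
opening: 0.0558
t 10.87 tcp [0.5292 0.1516 0.0595] toolx yaw 4.88 tilt 4.26 F [-0.3 -0.  -1.7] open 0.0558 q7 -0.99
 delta cm [-0.03 -0.22  1.14] rows>= 1.0
 twist total -0.52 rows>= 1.0 alt 179.5 -180.5
[ 0.017  0.072 -0.997]
```

```bash
python3 -m inch '[{"translation":[0,0,0.3],"twist":-0.5,"grip":255},{"translation":[0,0,0.3],"twist":0,"grip":255},{"translation":[0,0,0.3],"twist":0,"grip":255},{"translation":[0,0,0.2],"twist":0,"grip":255},{"translation":[0,0,0.1],"twist":0,"grip":255},{"translation":[0,0,0],"twist":0,"grip":255}]' 8; python3 - <<'E'
from h import *
go([0.529,0.153,0.048],5.4);print(tool()[1][2].round(3))
E
```

```text
time: 11.37
ee_pos: [0.5303, 0.1503, 0.0474]
ee_rot: [0.036, 0.998, 0.047, 0.011]
wrist_force: [0.5, 0.1, -1.3]
opening: 0.0558
t 11.37 tcp [0.5303 0.1503 0.0474] toolx yaw 5.39 tilt 4.28 F [ 0.5  0.1 -1.3] open 0.0558 q7 -1.00
 delta cm [-0.1  -0.28 -0.08] rows>= 1.0
 twist total -0.01 rows>= 1.0 alt 180.0 -180.0
[ 0.018  0.072 -0.997]
```

```bash
python3 -m inch '[{"translation":[0,0,0],"twist":0,"grip":150},{"translation":[0,0,0],"twist":0,"grip":70},{"translation":[0,0,0],"twist":0,"grip":20},{"translation":[0,0,0],"twist":0,"grip":20},{"translation":[0,0,0],"twist":0,"grip":20}]'; python3 - <<'E'
from h import *
go([0.529,0.153,0.048],5.4);print(tool()[1][2].round(3))
for n in ['scene','side']: cv2.imwrite(f'pics/{n}2.png',env.get_image(n)[:,:,::-1])
a=cv2.imread('pics/scene2.png')[130:290,260:420];b=cv2.imread('pics/side2.png')[130:290,210:370]
cv2.imwrite('pics/c2.png',cv2.resize(cv2.hconcat([a,b]),None,fx=2.5,fy=2.5,interpolation=cv2.INTER_CUBIC))
cv2.imwrite('pics/w5.png',env.get_image('wrist')[:,:,::-1])
E
```

```text
time: 11.78
ee_pos: [0.5314, 0.1511, 0.0485]
ee_rot: [0.035, 0.998, 0.047, 0.012]
wrist_force: [-0.5, 0.3, -0.2]
opening: 0.0801
t 11.78 tcp [0.5314 0.1511 0.0485] toolx yaw 5.40 tilt 4.26 F [-0.5  0.3 -0.2] open 0.0801 q7 -1.00
 delta cm [-0.23 -0.22  0.03] rows>= 1.0
 twist total -0.0 rows>= 1.0 alt 180.0 -180.0
[ 0.021  0.071 -0.997]
```

View pics/c2.png

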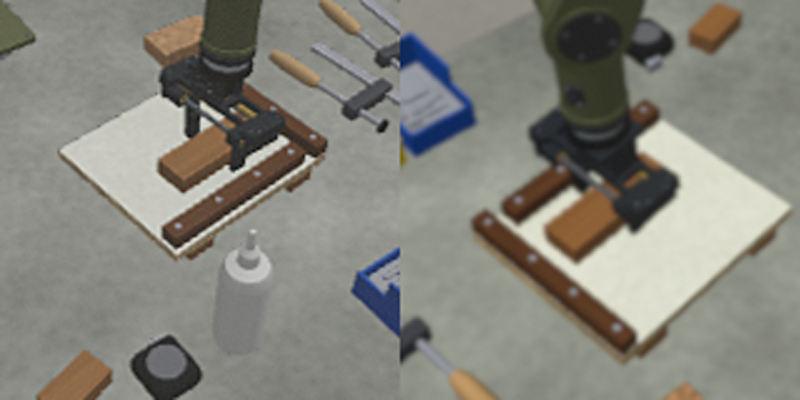

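View pics/w5.png

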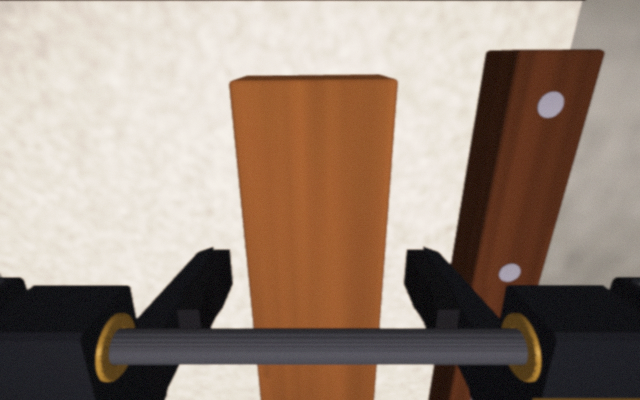

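```bash
python3 -m inch '[{"translation":[0,0,-1],"twist":0,"grip":20},{"translation":[0,0,-2],"twist":0,"grip":20},{"translation":[0,0,-2],"twist":0,"grip":20},{"translation":[-1,0,-1],"twist":0,"grip":20},{"translation":[-2,0,0],"twist":0,"grip":255},{"translation":[-2,0,0],"twist":0,"grip":255},{"translation":[-1,0,0],"twist":0,"grip":255},{"translation":[-0.5,0,0.5],"twist":0,"grip":255},{"translation":[0,0,1],"twist":0,"grip":255},{"translation":[0,0,1],"twist":0,"grip":255},{"translation":[0,0,0.7],"twist":0,"grip":255},{"translation":[0,0,0.3],"twist":0,"grip":255},{"translation":[0,0,0],"twist":0,"grip":255},{"translation":[0,0,0],"twist":0,"grip":255}]' 20; cat >> h.py <<'E'
C0=np.array([.587,.2643]);BY=np.radians(5.4)
def brd(X):
    d=np.asarray(X)[:2]-C0; c,s=np.cos(BY),np.sin(BY); return np.array([c*d[0]+s*d[1],-s*d[0]+c*d[1]])*1000
def wor(x,y,z):
    c,s=np.cos(BY),np.sin(BY);x,y=x/1000,y/1000; return np.array([C0[0]+c*x-s*y,C0[1]+s*x+c*y,z/1000])
E
python3 - <<'E'
from h import *
p,R,s=tool();print('brd',brd(p),R[:,2].round(3));go(wor(-120,-105,52),5.4)
E
```

```text
time: 13.1
ee_pos: [0.4656, 0.1486, 0.0825]
ee_rot: [0.033, 0.998, 0.047, 0.017]
wrist_force: [0.8, 0.1, -0.9]
opening: 0.0164
brd [-131.72843469 -103.76810004] [ 0.037 -0.065 -0.997]
t 13.10 tcp [0.4656 0.1486 0.0825] toolx yaw 5.41 tilt 4.25 F [ 0.8  0.1 -0.9] open 0.0164 q7 -1.12
 delta cm [ 1.08 -0.09  3.08] rows>= 1.0
 twist total 0.01 rows>= 1.0 alt 180.0 -180.0
```

```bash
python3 -m inch '[{"translation":[0,0,0.8],"twist":0,"grip":255},{"translation":[0,0,1.2],"twist":0,"grip":255},{"translation":[0,0,0.7],"twist":0,"grip":255},{"translation":[0.5,0,0.3],"twist":0,"grip":255},{"translation":[0.8,0,0],"twist":0,"grip":255},{"translation":[0.8,0,0],"twist":0,"grip":255},{"translation":[0.6,0,0],"twist":0,"grip":255},{"translation":[0.4,0,0],"twist":0,"grip":255}]' 20;python3 - <<'E'
from h import *
p,R,s=tool();print('brd',brd(p),R[:,2].round(3));go(wor(-73.5,-105,52),5.4)
E
```

```text
time: 13.77
ee_pos: [0.4985, 0.1497, 0.0518]
ee_rot: [0.034, 0.998, 0.047, 0.016]
wrist_force: [-3.1, 0.3, 1.4]
opening: 0.0005
brd [ -98.90992962 -105.80311878] [ 0.035 -0.066 -0.997]
t 13.77 tcp [0.4985 0.1497 0.0518] toolx yaw 5.47 tilt 4.25 F [-3.1  0.3  1.4] open 0.0005 q7 -1.09
 delta cm [ 2.54 -0.08  0.05] rows>= 1.0
 twist total 0.07 rows>= 1.0 alt 180.1 -179.9
```

```bash
python3 -m inch '[{"translation":[0.5,0,0],"twist":0,"grip":255},{"translation":[0.5,0,0],"twist":0,"grip":255},{"translation":[0.5,0,0],"twist":0,"grip":255},{"translation":[0.4,0,0],"twist":0,"grip":255},{"translation":[0.3,0,0],"twist":0,"grip":255}]';python3 - <<'E'
from h import *
p,R,s=tool();print('brd',brd(p));go(wor(-73.5,-105,52),5.4)
E
python3 -m inch '[{"translation":[0.3,0,0],"twist":0,"grip":255},{"translation":[0.3,0,0],"twist":0,"grip":255}]';python3 - <<'E'
from h import *
p,R,s=tool();print('brd',brd(p));go(wor(-73.5,-105,52),5.4)
E
```

```text
time: 14.18
ee_pos: [0.522, 0.1513, 0.0522]
ee_rot: [0.034, 0.998, 0.047, 0.015]
wrist_force: [-0.9, -0.1, -0.2]
opening: 0.0005
brd [ -75.34919967 -106.41353566]
t 14.18 tcp [0.522  0.1513 0.0522] toolx yaw 5.42 tilt 4.24 F [-0.9 -0.1 -0.2] open 0.0005 q7 -1.03
 delta cm [ 0.18 -0.14  0.01] rows>= 1.0
 twist total 0.02 rows>= 1.0 alt 180.0 -180.0
time: 14.35
ee_pos: [0.5277, 0.1515, 0.0521]
ee_rot: [0.034, 0.998, 0.047, 0.014]
wrist_force: [-11.2, 0.6, 3.4]
opening: 0.0007
brd [ -69.62083432 -106.77074677]
t 14.35 tcp [0.5277 0.1515 0.0521] toolx yaw 5.39 tilt 4.24 F [-11.2   0.6   3.4] open 0.0007 q7 -1.02
 delta cm [-0.39 -0.18 -0.01] rows>= 1.0
 twist total -0.01 rows>= 1.0 alt 180.0 -180.0
```

```bash
python3 -m inch '[{"translation":[0.3,0,0],"twist":0,"grip":255},{"translation":[0.2,0,0],"twist":0,"grip":255}]';python3 - <<'E'
from h import *
p,R,s=tool();print('brd',brd(p));go()
E
python3 -m inch '[{"translation":[-0.6,0,0],"twist":0,"grip":255},{"translation":[-1,0,0],"twist":0,"grip":255},{"translation":[-0.5,1,0],"twist":0,"grip":255},{"translation":[0,2,0],"twist":0,"grip":255},{"translation":[0,2.5,0],"twist":0,"grip":255},{"translation":[0,2.5,0],"twist":0,"grip":255},{"translation":[0,1.8,0],"twist":0,"grip":255},{"translation":[0,1,0],"twist":0,"grip":255},{"translation":[0,0,0],"twist":0,"grip":255},{"translation":[0,0,0],"twist":0,"grip":255}]';python3 - <<'E'
from h import *
p,R,s=tool();print('brd',brd(p));go(wor(-28,-225,52),5.4)
for n in ['scene','side']: cv2.imwrite(f'pics/{n}3.png',env.get_image(n)[:,:,::-1])
a=cv2.imread('pics/scene3.png')[130:290,260:420];b=cv2.imread('pics/side3.png')[130:290,210:370]
cv2.imwrite('pics/c3.png',cv2.resize(cv2.hconcat([a,b]),None,fx=2.5,fy=2.5,interpolation=cv2.INTER_CUBIC))
E
```

```text
time: 14.52
ee_pos: [0.5275, 0.1514, 0.0521]
ee_rot: [0.036, 0.998, 0.047, 0.009]
wrist_force: [-4.4, -0.8, 3.0]
opening: 0.0004
brd [ -69.86338296 -106.79910363]
t 14.52 tcp [0.5275 0.1514 0.0521] toolx yaw 5.47 tilt 4.23 F [-4.4 -0.8  3. ] open 0.0004 q7 -1.01
time: 15.35
ee_pos: [0.5198, 0.0366, 0.0609]
ee_rot: [0.035, 0.998, 0.049, 0.014]
wrist_force: [-0.1, -0.1, -0.2]
opening: 0.0004
brd [ -88.34820802 -220.36394743]
t 15.35 tcp [0.5198 0.0366 0.0609] toolx yaw 5.63 tilt 4.27 F [-0.1 -0.1 -0.2] open 0.0004 q7 -0.90
 delta cm [6.01 0.41 1.07] rows>= 2.0
 twist total 0.23 rows>= 1.0 alt 180.2 -179.8
```

View pics/c3.png

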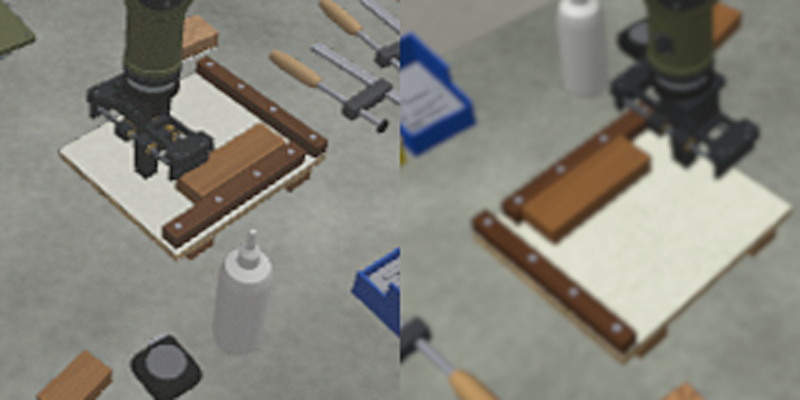

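```bash
python3 -m inch '[{"translation":[1,0.2,0.2],"twist":0,"grip":255},{"translation":[2,0.2,0.3],"twist":0,"grip":255},{"translation":[1.7,0.1,0.2],"twist":0,"grip":255},{"translation":[0.8,0,0.1],"twist":0,"grip":255},{"translation":[0.2,0,0],"twist":0,"grip":255},{"translation":[0,0,0],"twist":0,"grip":255},{"translation":[0,0,0],"twist":0,"grip":255}]';python3 - <<'E'
from h import *
p,R,s=tool();print('brd',brd(p));go(wor(-28,-180,52),5.4)
E
```

```text
time: 16.03
ee_pos: [0.5775, 0.0507, 0.054]
ee_rot: [0.03, 0.998, 0.058, 0.014]
wrist_force: [-0.2, 0.0, -0.5]
opening: 0.0003
brd [ -29.59081248 -211.76796825]
t 16.03 tcp [0.5775 0.0507 0.054 ] toolx yaw 6.65 tilt 3.81 F [-0.2  0.  -0.5] open 0.0003 q7 -0.79
 delta cm [ 0.22 -3.18  0.01] rows>= 1.0
 twist total 1.25 rows>= 1.0 alt 181.2 -178.8
```

Clear of the end; now push towards the end fence (tool -y).

```bash
python3 -m inch '[{"translation":[0,-0.5,0],"twist":0.6,"grip":255},{"translation":[0,-0.6,0],"twist":0.5,"grip":255},{"translation":[0,-0.6,0],"twist":0,"grip":255},{"translation":[0,-0.5,0],"twist":0,"grip":255},{"translation":[0,-0.4,0],"twist":0,"grip":255}]';python3 - <<'E'
from h import *
p,R,s=tool();print('brd',brd(p));go(wor(-28,-180,52),5.4)
E
python3 -m inch '[{"translation":[0,-0.4,0],"twist":0,"grip":255},{"translation":[0,-0.3,0],"twist":0,"grip":255},{"translation":[0,-0.3,0],"twist":0,"grip":255}]';python3 - <<'E'
from h import *
p,R,s=tool();print('brd',brd(p));go(wor(-28,-180,52),5.4)
E
```

```text
time: 16.45
ee_pos: [0.5724, 0.0747, 0.0531]
ee_rot: [0.034, 0.998, 0.047, 0.013]
wrist_force: [1.5, -2.6, 3.0]
opening: 0.0006
brd [ -32.33870374 -187.41161217]
t 16.45 tcp [0.5724 0.0747 0.0531] toolx yaw 5.38 tilt 4.19 F [ 1.5 -2.6  3. ] open 0.0006 q7 -0.84
 delta cm [ 0.43 -0.75  0.07] rows>= 1.0
 twist total -0.02 rows>= 1.0 alt 180.0 -180.0
time: 16.7
ee_pos: [0.5715, 0.0838, 0.0529]
ee_rot: [0.036, 0.998, 0.046, 0.013]
wrist_force: [2.5, -10.4, 5.2]
opening: 0.0005
brd [ -32.41518473 -178.25130137]
t 16.70 tcp [0.5715 0.0838 0.0529] toolx yaw 5.36 tilt 4.42 F [  2.5 -10.4   5.2] open 0.0005 q7 -0.86
 delta cm [0.44 0.17 0.12] rows>= 1.0
 twist total -0.04 rows>= 1.0 alt 180.0 -180.0
```

```bash
python3 -m inch '[{"translation":[0,-0.3,0],"twist":0,"grip":255},{"translation":[0,-0.3,0],"twist":0,"grip":255}]';python3 - <<'E'
from h import *
p,R,s=tool();print('brd',brd(p));go()
E
python3 -m inch '[{"translation":[0,0.4,0],"twist":0,"grip":255},{"translation":[0,0.8,0],"twist":0,"grip":255},{"translation":[0,1,0],"twist":0,"grip":255},{"translation":[-1,0.7,0],"twist":0,"grip":255},{"translation":[-2,0,0],"twist":0,"grip":255},{"translation":[-2.5,0,0],"twist":0,"grip":255},{"translation":[-2,0,0],"twist":0,"grip":255},{"translation":[-0.7,0,0],"twist":0,"grip":255},{"translation":[0,0,0],"twist":0,"grip":255},{"translation":[0,0,0],"twist":0,"grip":255}]';python3 - <<'E'
from h import *
p,R,s=tool();print('brd',brd(p));go(wor(-90,-85,52),5.4)
for n in ['scene','side']: cv2.imwrite(f'pics/{n}4.png',env.get_image(n)[:,:,::-1])
a=cv2.imread('pics/scene4.png')[140:260,280:400];b=cv2.imread('pics/side4.png')[170:290,230:350]
cv2.imwrite('pics/c4.png',cv2.resize(cv2.hconcat([a,b]),None,fx=3.3,fy=3.3,interpolation=cv2.INTER_CUBIC))
E
```

```text
time: 16.87
ee_pos: [0.5715, 0.0836, 0.053]
ee_rot: [0.042, 0.998, 0.044, 0.012]
wrist_force: [0.5, -6.9, 6.2]
opening: 0.0006
brd [ -32.45061339 -178.42956946]
t 16.87 tcp [0.5715 0.0836 0.053 ] toolx yaw 5.13 tilt 4.99 F [ 0.5 -6.9  6.2] open 0.0006 q7 -0.87
time: 17.7
ee_pos: [0.4887, 0.0495, 0.052]
ee_rot: [0.033, 0.998, 0.044, 0.012]
wrist_force: [0.2, 1.1, 0.4]
opening: 0.0004
brd [-118.04872006 -204.60948752]
t 17.70 tcp [0.4887 0.0495 0.052 ] toolx yaw 5.13 tilt 4.07 F [0.2 1.1 0.4] open 0.0004 q7 -1.02
 delta cm [  2.75 -11.95  -0.75] rows>= 3.0
 twist total -0.27 rows>= 1.0 alt 179.7 -180.3
```

View pics/c4.png

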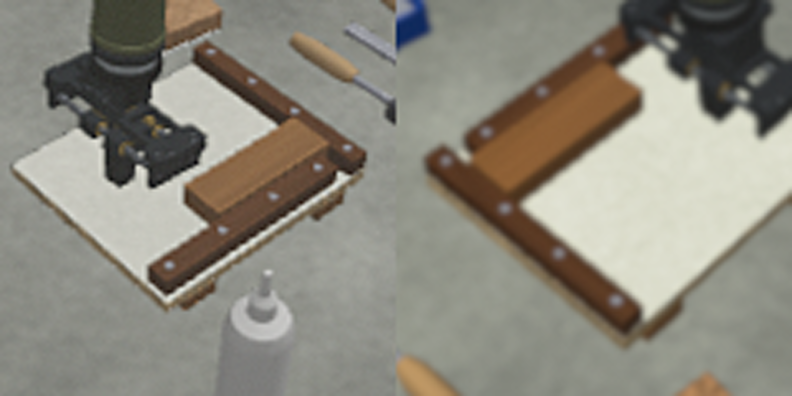

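The stave is seated at the end. I'll nudge it sideways again, now at mid-length.

```bash
python3 -m inch '[{"translation":[0,-1,0],"twist":0,"grip":255},{"translation":[0,-2.3,0],"twist":0,"grip":255},{"translation":[0.5,-3,0],"twist":0,"grip":255},{"translation":[0.5,-2.5,0],"twist":0,"grip":255},{"translation":[0.8,-1.5,0],"twist":-0.2,"grip":255},{"translation":[0.8,-0.4,0],"twist":0,"grip":255},{"translation":[0.6,0,0],"twist":0,"grip":255},{"translation":[0.4,0,0],"twist":0,"grip":255}]';python3 - <<'E'
from h import *
p,R,s=tool();print('brd',brd(p));go(wor(-70,-85,52),5.4)
E
```

```text
time: 18.47
ee_pos: [0.5222, 0.1723, 0.0448]
ee_rot: [0.028, 0.999, 0.044, 0.016]
wrist_force: [0.1, -0.7, 0.1]
opening: 0.0008
brd [-73.14951795 -85.45804188]
t 18.47 tcp [0.5222 0.1723 0.0448] toolx yaw 5.13 tilt 3.66 F [ 0.1 -0.7  0.1] open 0.0008 q7 -1.06
 delta cm [ 0.34 -0.01 -0.71] rows>= 1.0
 twist total -0.27 rows>= 1.0 alt 179.7 -180.3
```

```bash
python3 -m inch '[{"translation":[0.2,0,-0.2],"twist":-0.2,"grip":255},{"translation":[0.3,0,-0.2],"twist":0,"grip":255},{"translation":[0.3,0,0],"twist":0,"grip":255}]';python3 - <<'E'
from h import *
p,R,s=tool();print('brd',brd(p));go()
E
python3 -m inch '[{"translation":[0.3,0,0],"twist":0,"grip":255},{"translation":[0.3,0,0],"twist":0,"grip":255}]';python3 - <<'E'
from h import *
p,R,s=tool();print('brd',brd(p));go()
E
```

```text
time: 18.72
ee_pos: [0.5253, 0.1724, 0.0478]
ee_rot: [0.029, 0.998, 0.046, 0.01]
wrist_force: [-7.9, 2.3, -0.5]
opening: 0.0004
brd [-70.11376713 -85.63467064]
t 18.72 tcp [0.5253 0.1724 0.0478] toolx yaw 5.32 tilt 3.49 F [-7.9  2.3 -0.5] open 0.0004 q7 -1.03
time: 18.88
ee_pos: [0.5249, 0.1724, 0.047]
ee_rot: [0.029, 0.998, 0.047, 0.005]
wrist_force: [-5.9, 1.1, 0.2]
opening: 0.0005
brd [-70.48704223 -85.63242032]
t 18.88 tcp [0.5249 0.1724 0.047 ] toolx yaw 5.38 tilt 3.37 F [-5.9  1.1  0.2] open 0.0005 q7 -1.02
```

```bash
python3 -m inch '[{"translation":[-0.6,0,0],"twist":0,"grip":255},{"translation":[-1,0,-0.7],"twist":0,"grip":255},{"translation":[-0.5,0,-2],"twist":0,"grip":255},{"translation":[0,0.5,-2.7],"twist":0,"grip":0},{"translation":[0,1.5,-2],"twist":0,"grip":0},{"translation":[0,2.8,-1],"twist":0,"grip":0},{"translation":[0,3.5,0],"twist":0,"grip":0},{"translation":[0,3.5,0],"twist":0,"grip":0},{"translation":[0,3.5,0],"twist":0,"grip":0},{"translation":[0,3.5,0],"twist":0,"grip":0},{"translation":[0,3.5,0],"twist":0,"grip":0},{"translation":[0,3.5,0],"twist":0,"grip":0},{"translation":[0,3.5,0],"twist":0,"grip":0},{"translation":[0,3.5,0],"twist":0,"grip":0},{"translation":[0,3.5,0],"twist":0,"grip":0},{"translation":[0,2.5,0],"twist":0,"grip":0},{"translation":[0,1.2,0],"twist":0,"grip":0},{"translation":[0,0.5,0],"twist":0,"grip":0},{"translation":[0,0,0],"twist":0,"grip":0}]';python3 - <<'E'
from h import *
print(tool()[1].round(3));go([.468,-.317,.15],-73.8)
E
```

```text
time: 20.47
ee_pos: [0.5287, -0.2636, 0.1632]
ee_rot: [0.037, 0.999, 0.037, 0.004]
wrist_force: [-0.0, -0.2, -0.5]
opening: 0.0882
[[ 0.997  0.074  0.01 ]
 [ 0.074 -0.995 -0.074]
 [ 0.005  0.074 -0.997]]
t 20.47 tcp [ 0.5287 -0.2636  0.1632] toolx yaw 4.25 tilt 4.28 F [-0.  -0.2 -0.5] open 0.0882 q7 -0.16
 delta cm [-6.46  4.76  1.65] rows>= 2.0
 twist total 78.05 rows>= 11.0 alt 258.1 -101.9
```

```bash
python3 -m inch '[{"translation":[-2,1.5,0],"twist":3,"grip":0},{"translation":[-2,1.5,0],"twist":5,"grip":0},{"translation":[-1.5,1,0],"twist":7,"grip":0},{"translation":[0,0,0],"twist":7,"grip":0},{"translation":[0,0,0],"twist":7,"grip":0},{"translation":[0,0,0],"twist":7,"grip":0},{"translation":[0,0,0],"twist":7,"grip":0},{"translation":[0,0,0],"twist":7,"grip":0},{"translation":[0,0,0],"twist":7,"grip":0},{"translation":[0,0,0],"twist":7,"grip":0},{"translation":[0,0,0],"twist":5,"grip":0},{"translation":[0,0,0],"twist":3,"grip":0},{"translation":[0,0,0],"twist":1,"grip":0},{"translation":[0,0,0],"twist":0,"grip":0}]';python3 - <<'E'
from h import *
print(tool()[1].round(3));go([.468,-.317,.06],-73.8)
W=env.camera_params('wrist');im=env.get_image('wrist');cv2.imwrite('pics/w6.png',im[:,:,::-1])
for r in staves(im,W)[0]: print(np.round(r[:5],1),r[5])
E
```

```text
time: 21.63
ee_pos: [0.4703, -0.2828, 0.1662]
ee_rot: [0.023, 0.819, -0.574, 0.022]
wrist_force: [-0.5, 0.4, 0.4]
opening: 0.0882
[[ 0.341 -0.94   0.009]
 [-0.938 -0.341 -0.063]
 [ 0.062  0.013 -0.998]]
t 21.63 tcp [ 0.4703 -0.2828  0.1662] toolx yaw -70.02 tilt 3.62 F [-0.5  0.4  0.4] open 0.0882 q7 -1.08
 delta cm [ 2.47  1.24 10.81] rows>= 3.0
 twist total 3.78 rows>= 1.0 alt 183.8 -176.2
[ 229.6 -225.2   60.    25.2   -9.4] (np.float64(173.0), np.float64(381.0))
[ 377.  -574.2  102.6   37.6   40.5] (np.float64(539.0), np.float64(347.0))
[ 2.499e+02 -1.490e+02  8.720e+01  3.170e+01  2.000e-01] (np.float64(96.0), np.float64(347.0))
[ 466.8 -317.9  170.7   38.2   16. ] (np.float64(344.0), np.float64(188.0))
[ 559.2 -529.   234.1   63.1   37.6] (np.float64(615.0), np.float64(154.0))
```

View pics/w6.png

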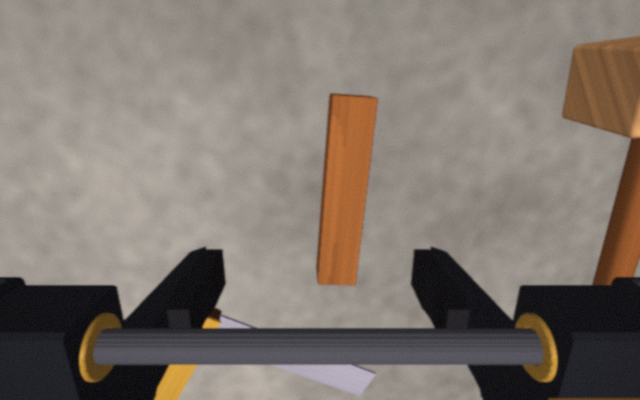

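```bash
python3 -m inch '[{"translation":[0.8,0.4,0.5],"twist":1.5,"grip":0},{"translation":[1,0.5,1.5],"twist":1.5,"grip":0},{"translation":[0.6,0.3,2.5],"twist":0.8,"grip":0},{"translation":[0,0,2.5],"twist":0,"grip":0},{"translation":[0,0,1.8],"twist":0,"grip":0},{"translation":[0,0,1],"twist":0,"grip":0},{"translation":[0,0,0.5],"twist":0,"grip":0},{"translation":[0,0,0],"twist":0,"grip":0},{"translation":[0,0,0],"twist":0,"grip":0}]';python3 - <<'E'
from h import *
print(tool()[1].round(3));go([.467,-.318,.010],-73.9)
W=env.camera_params('wrist');im=env.get_image('wrist');cv2.imwrite('pics/w7.png',im[:,:,::-1])
E
```

```text
time: 22.43
ee_pos: [0.4685, -0.3205, 0.0608]
ee_rot: [0.022, 0.798, -0.601, 0.025]
wrist_force: [0.0, 1.1, -0.2]
opening: 0.088
[[ 0.275 -0.961  0.014]
 [-0.959 -0.276 -0.064]
 [ 0.065  0.005 -0.998]]
t 22.43 tcp [ 0.4685 -0.3205  0.0608] toolx yaw -73.99 tilt 3.76 F [ 0.   1.1 -0.2] open 0.0880 q7 -1.13
 delta cm [-0.61  0.05  5.05] rows>= 2.0
 twist total -0.09 rows>= 1.0 alt 179.9 -180.1
```

View pics/w7.png

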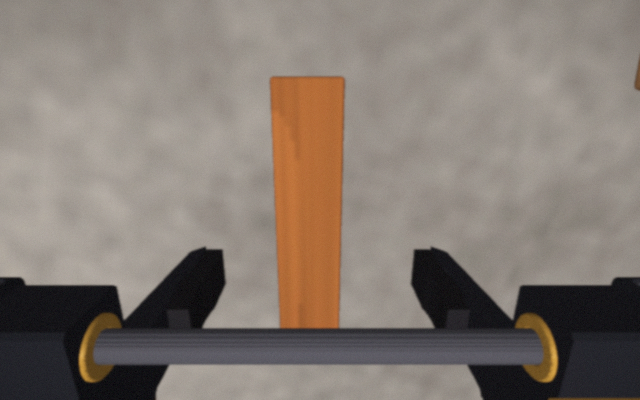

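```bash
python3 -m inch '[{"translation":[-0.3,0,0.5],"twist":0,"grip":0},{"translation":[-0.3,0,1.2],"twist":0,"grip":0},{"translation":[0,0,1.4],"twist":0,"grip":0},{"translation":[0,0,1],"twist":0,"grip":0},{"translation":[0,0,0.6],"twist":0,"grip":0},{"translation":[0,0,0.3],"twist":0,"grip":0},{"translation":[0,0,0],"twist":0,"grip":0},{"translation":[0,0,0],"twist":0,"grip":0}]';python3 - <<'E'
from h import *
go([.467,-.318,.010],-73.9)
E
```

```text
time: 23.15
ee_pos: [0.4722, -0.3182, 0.0133]
ee_rot: [0.02, 0.798, -0.601, 0.03]
wrist_force: [0.6, -0.4, -0.3]
opening: 0.0879
t 23.15 tcp [ 0.4722 -0.3182  0.0133] toolx yaw -73.95 tilt 4.15 F [ 0.6 -0.4 -0.3] open 0.0879 q7 -1.16
 delta cm [-0.19  0.49  0.32] rows>= 1.0
 twist total -0.05 rows>= 1.0 alt 179.9 -180.1
```

```bash
python3 -m inch '[{"translation":[-0.1,0.3,0.2],"twist":0,"grip":0},{"translation":[-0.1,0.2,0.1],"twist":0,"grip":100},{"translation":[0,0,0],"twist":0,"grip":255},{"translation":[0,0,0],"twist":0,"grip":255},{"translation":[0,0,0],"twist":0,"grip":255},{"translation":[0,0,0],"twist":0,"grip":255},{"translation":[0,0,0],"twist":0,"grip":255},{"translation":[0,0,0],"twist":0,"grip":255}]' 30;python3 - <<'E'
from h import *
go([.467,-.318,.11],-73.9)
E
```

```text
time: 23.82
ee_pos: [0.4671, -0.3187, 0.0118]
ee_rot: [0.02, 0.798, -0.601, 0.032]
wrist_force: [0.1, 0.1, 1.1]
opening: 0.0435
t 23.82 tcp [ 0.4671 -0.3187  0.0118] toolx yaw -74.00 tilt 4.29 F [0.1 0.1 1.1] open 0.0435 q7 -1.16
 delta cm [ 0.66 -0.08 -9.8 ] rows>= 3.0
 twist total -0.1 rows>= 1.0 alt 179.9 -180.1
```

```bash
python3 -m inch '[{"translation":[0,0,0],"twist":0,"grip":255},{"translation":[0,0,0],"twist":0,"grip":255},{"translation":[0,0,0],"twist":0,"grip":255}]';python3 - <<'E'
from h import *
go([.467,-.318,.13],5.4);print(tool()[1].round(3))
E
```

```text
time: 24.07
ee_pos: [0.4672, -0.3187, 0.0119]
ee_rot: [0.02, 0.798, -0.601, 0.032]
wrist_force: [-0.1, 0.4, -0.7]
opening: 0.0365
t 24.07 tcp [ 0.4672 -0.3187  0.0119] toolx yaw -73.99 tilt 4.29 F [-0.1  0.4 -0.7] open 0.0365 q7 -1.16
 delta cm [  0.81  -0.09 -11.78] rows>= 3.0
 twist total -79.39 rows>= 12.0 alt 100.6 -259.4
[[ 0.275 -0.961  0.027]
 [-0.959 -0.276 -0.07 ]
 [ 0.074 -0.007 -0.997]]
```

```bash
python3 -m inch '[{"translation":[0,0,-1],"twist":0,"grip":255},{"translation":[0,0,-2],"twist":0,"grip":255},{"translation":[0,0,-3],"twist":0,"grip":255},{"translation":[0,0,-2.8],"twist":-2,"grip":255},{"translation":[0,0,-2],"twist":-5,"grip":255},{"translation":[0,0,-0.7],"twist":-7,"grip":255},{"translation":[0,0,0],"twist":-7,"grip":255},{"translation":[0,0,0],"twist":-7,"grip":255},{"translation":[0,0,0],"twist":-7,"grip":255},{"translation":[0,0,0],"twist":-7,"grip":255},{"translation":[0,0,0],"twist":-7,"grip":255},{"translation":[0,0,0],"twist":-7,"grip":255},{"translation":[0,0,0],"twist":-7,"grip":255},{"translation":[0,0,0],"twist":-6,"grip":255},{"translation":[0,0,0],"twist":-4,"grip":255},{"translation":[0,0,0],"twist":-2,"grip":255},{"translation":[0,0,0],"twist":0,"grip":255}]';python3 - <<'E'
from h import *
print(wor(-124,-105,130));go(wor(-124,-105,130),5.4);print(tool()[1].round(3))
E
```

```text
time: 25.48
ee_pos: [0.458, -0.311, 0.1407]
ee_rot: [0.039, 0.999, 0.031, 0.009]
wrist_force: [0.2, 0.3, -1.7]
opening: 0.0362
[0.47343169 0.14809656 0.13      ]
t 25.48 tcp [ 0.458  -0.311   0.1407] toolx yaw 3.61 tilt 4.63 F [ 0.2  0.3 -1.7] open 0.0362 q7 -0.16
 delta cm [  4.41 -45.67  -2.48] rows>= 12.0
 twist total -1.79 rows>= 1.0 alt 178.2 -181.8
[[ 0.998  0.062  0.021]
 [ 0.063 -0.995 -0.078]
 [ 0.016  0.079 -0.997]]
```

```bash
python3 -m inch '[{"translation":[0,-1,-0.4],"twist":-0.5,"grip":255},{"translation":[0,-2,-0.4],"twist":-0.5,"grip":255},{"translation":[0.3,-3,-0.4],"twist":-0.5,"grip":255},{"translation":[0.4,-3.5,-0.3],"twist":0,"grip":255},{"translation":[0.4,-3.5,-0.3],"twist":0,"grip":255},{"translation":[0.4,-3.5,-0.2],"twist":0,"grip":255},{"translation":[0.4,-3.5,-0.2],"twist":0,"grip":255},{"translation":[0.4,-3.5,-0.2],"twist":0,"grip":255},{"translation":[0.4,-3.5,-0.2],"twist":0,"grip":255},{"translation":[0.4,-3.5,-0.2],"twist":0,"grip":255},{"translation":[0.4,-3.5,0],"twist":0,"grip":255},{"translation":[0.4,-3,0],"twist":0,"grip":255},{"translation":[0.2,-2,0],"twist":0,"grip":255},{"translation":[0,-1,0],"twist":0,"grip":255},{"translation":[0,-0.4,0],"twist":0,"grip":255},{"translation":[0,0,0],"twist":0,"grip":255},{"translation":[0,0,0],"twist":0,"grip":255}]';python3 - <<'E'
from h import *
go(wor(-124,-105,62),5.4);print(brd(tool()[0]),tool()[1][2].round(3))
E
```

```text
time: 26.9
ee_pos: [0.4626, 0.1241, 0.1433]
ee_rot: [0.038, 0.998, 0.039, 0.014]
wrist_force: [0.5, 0.1, -2.1]
opening: 0.0364
t 26.90 tcp [0.4626 0.1241 0.1433] toolx yaw 4.49 tilt 4.68 F [ 0.5  0.1 -2.1] open 0.0364 q7 -1.04
 delta cm [ 1.07 -2.93  7.95] rows>= 3.0
 twist total -0.91 rows>= 1.0 alt 179.1 -180.9
[-137.03541587 -127.85762664] [ 0.024  0.078 -0.997]
```

```bash
python3 -m inch '[{"translation":[0.3,-0.8,0.7],"twist":-0.5,"grip":255},{"translation":[0.4,-1.1,1.5],"twist":-0.4,"grip":255},{"translation":[0.3,-0.7,2],"twist":0,"grip":255},{"translation":[0,-0.3,1.6],"twist":0,"grip":255},{"translation":[0,0,1],"twist":0,"grip":255},{"translation":[0,0,0.5],"twist":0,"grip":255},{"translation":[0,0,0.2],"twist":0,"grip":255},{"translation":[0,0,0],"twist":0,"grip":255},{"translation":[0,0,0],"twist":0,"grip":255}]';python3 - <<'E'
from h import *
go(wor(-124,-105,50),5.4);print(brd(tool()[0]),tool()[1][2].round(3))
E
```

```text
time: 27.65
ee_pos: [0.4754, 0.141, 0.0622]
ee_rot: [0.041, 0.998, 0.04, 0.014]
wrist_force: [0.3, -0.3, -0.8]
opening: 0.0361
t 27.65 tcp [0.4754 0.141  0.0622] toolx yaw 4.63 tilt 4.99 F [ 0.3 -0.3 -0.8] open 0.0361 q7 -1.19
 delta cm [-0.17 -0.82  1.15] rows>= 1.0
 twist total -0.77 rows>= 1.0 alt 179.2 -180.8
[-122.69993418 -112.26194138] [ 0.025  0.083 -0.996]
```

Fine where it is. Loosen the grip, lower it and release.

```bash
python3 -m inch '[{"translation":[0,0,0.3],"twist":-0.4,"grip":255},{"translation":[0,0,0.4],"twist":-0.3,"grip":255},{"translation":[0,0,0.3],"twist":0,"grip":255},{"translation":[0,0,0.2],"twist":0,"grip":255},{"translation":[0,0,0],"twist":0,"grip":255}]' 8;python3 - <<'E'
from h import *
go(wor(-124,-105,50),5.4);print(brd(tool()[0]),tool()[1][2].round(3))
E
python3 -m inch '[{"translation":[0,0,0],"twist":0,"grip":170},{"translation":[0,0,0],"twist":0,"grip":100},{"translation":[0,0,0],"twist":0,"grip":50},{"translation":[0,0,0],"twist":0,"grip":20},{"translation":[0,0,0],"twist":0,"grip":20}]';python3 - <<'E'
from h import *
go();print(brd(tool()[0]),tool()[1][2].round(3))
for n in ['scene','side']: cv2.imwrite(f'pics/{n}5.png',env.get_image(n)[:,:,::-1])
a=cv2.imread('pics/scene5.png')[140:260,280:400];b=cv2.imread('pics/side5.png')[170:290,230:350]
cv2.imwrite('pics/c5.png',cv2.resize(cv2.hconcat([a,b]),None,fx=3.3,fy=3.3,interpolation=cv2.INTER_CUBIC))
E
```

```text
time: 28.07
ee_pos: [0.4773, 0.1394, 0.0511]
ee_rot: [0.041, 0.998, 0.045, 0.015]
wrist_force: [0.0, -0.9, -1.2]
opening: 0.0363
t 28.07 tcp [0.4773 0.1394 0.0511] toolx yaw 5.28 tilt 4.98 F [ 0.  -0.9 -1.2] open 0.0363 q7 -1.20
 delta cm [-0.3  -0.9   0.02] rows>= 1.0
 twist total -0.12 rows>= 1.0 alt 179.9 -180.1
[-121.01326071 -113.98396689] [ 0.027  0.082 -0.996]
time: 28.48
ee_pos: [0.4777, 0.14, 0.0516]
ee_rot: [0.04, 0.998, 0.046, 0.016]
wrist_force: [-0.1, -0.5, 0.2]
opening: 0.061
t 28.48 tcp [0.4777 0.14   0.0516] toolx yaw 5.30 tilt 4.98 F [-0.1 -0.5  0.2] open 0.0610 q7 -1.21
[-120.49753746 -113.49304269] [ 0.029  0.082 -0.996]
```

View pics/c5.png

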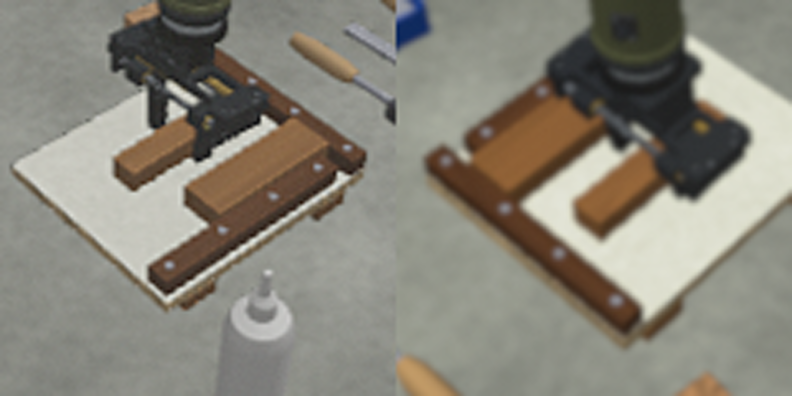

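```bash
python3 -m inch '[{"translation":[0,0,-1],"twist":0,"grip":60},{"translation":[0,0,-2],"twist":0,"grip":60},{"translation":[0,0,-2],"twist":0,"grip":60},{"translation":[-1,0,-1],"twist":0,"grip":60},{"translation":[-2,0,0],"twist":0,"grip":255},{"translation":[-1.5,0,0],"twist":0,"grip":255},{"translation":[-0.7,0,0.5],"twist":0,"grip":255},{"translation":[-0.3,0,1],"twist":0,"grip":255},{"translation":[0,0,1],"twist":0,"grip":255},{"translation":[0,0,0.5],"twist":0,"grip":255},{"translation":[0,0,0],"twist":0,"grip":255},{"translation":[0,0,0],"twist":0,"grip":255}]' 20;python3 - <<'E'
from h import *
print(brd(tool()[0]),tool()[1][2].round(3));go(wor(-170,-113,53),5.4)
E
```

```text
time: 29.58
ee_pos: [0.4135, 0.1368, 0.0827]
ee_rot: [0.039, 0.998, 0.045, 0.015]
wrist_force: [-0.2, 0.2, 0.4]
opening: 0.0162
[-184.74650875 -110.57337982] [ 0.026  0.079 -0.997]
t 29.58 tcp [0.4135 0.1368 0.0827] toolx yaw 5.23 tilt 4.78 F [-0.2  0.2  0.4] open 0.0162 q7 -1.33
 delta cm [ 1.4  -0.    3.01] rows>= 1.0
 twist total -0.17 rows>= 1.0 alt 179.8 -180.2
```

```bash
python3 -m inch '[{"translation":[0,0,0.8],"twist":0,"grip":255},{"translation":[0,0,1.2],"twist":0,"grip":255},{"translation":[0.3,0,0.7],"twist":-0.2,"grip":255},{"translation":[0.7,0,0.3],"twist":0,"grip":255},{"translation":[0.8,0,0],"twist":0,"grip":255},{"translation":[0.8,0,0],"twist":0,"grip":255},{"translation":[0.7,0,0],"twist":0,"grip":255},{"translation":[0.6,0,0],"twist":0,"grip":255},{"translation":[0.6,0,0],"twist":0,"grip":255},{"translation":[0.6,0,0],"twist":0,"grip":255}]';python3 - <<'E'
from h import *
print(brd(tool()[0]),tool()[1][2].round(3));go(wor(-106,-113,53),5.4)
E
```

```text
time: 30.42
ee_pos: [0.4695, 0.1397, 0.0559]
ee_rot: [0.038, 0.998, 0.046, 0.015]
wrist_force: [-2.4, -1.3, -0.2]
opening: 0.0008
[-128.65683885 -112.9763763 ] [ 0.025  0.078 -0.997]
t 30.42 tcp [0.4695 0.1397 0.0559] toolx yaw 5.29 tilt 4.70 F [-2.4 -1.3 -0.2] open 0.0008 q7 -1.24
 delta cm [ 2.26 -0.03  0.35] rows>= 1.0
 twist total -0.11 rows>= 1.0 alt 179.9 -180.1
```

```bash
python3 -m inch '[{"translation":[0.5,0,0.1],"twist":0,"grip":255},{"translation":[0.5,0,0.1],"twist":0,"grip":255},{"translation":[0.4,0,0],"twist":0,"grip":255},{"translation":[0.3,0,0],"twist":0,"grip":255}]';python3 - <<'E'
from h import *
print(brd(tool()[0]));go(wor(-106,-113,53),5.4)
E
python3 -m inch '[{"translation":[0.3,0,0],"twist":0,"grip":255},{"translation":[0.3,0,0],"twist":0,"grip":255},{"translation":[0.2,0,0],"twist":0,"grip":255}]';python3 - <<'E'
from h import *
print(brd(tool()[0]));go(wor(-106,-113,53),5.4)
E
```

```text
time: 30.75
ee_pos: [0.4893, 0.1405, 0.055]
ee_rot: [0.038, 0.998, 0.044, 0.015]
wrist_force: [-1.3, 0.3, 0.3]
opening: 0.0008
[-108.9609711  -114.05612323]
t 30.75 tcp [0.4893 0.1405 0.055 ] toolx yaw 5.10 tilt 4.65 F [-1.3  0.3  0.3] open 0.0008 q7 -1.19
 delta cm [ 0.29 -0.12  0.2 ] rows>= 1.0
 twist total -0.3 rows>= 1.0 alt 179.7 -180.3
time: 31.0
ee_pos: [0.4925, 0.1404, 0.0541]
ee_rot: [0.039, 0.998, 0.045, 0.01]
wrist_force: [-4.1, -0.6, 1.5]
opening: 0.0005
[-105.73405829 -114.41652124]
t 31.00 tcp [0.4925 0.1404 0.0541] toolx yaw 5.18 tilt 4.63 F [-4.1 -0.6  1.5] open 0.0005 q7 -1.16
 delta cm [-0.03 -0.15  0.1 ] rows>= 1.0
 twist total -0.22 rows>= 1.0 alt 179.8 -180.2
```

```bash
python3 -m inch '[{"translation":[-0.6,0,0],"twist":0,"grip":255},{"translation":[-1,0,0],"twist":0,"grip":255},{"translation":[-0.5,1,0],"twist":0,"grip":255},{"translation":[0,2,0.1],"twist":0,"grip":255},{"translation":[0,2.7,0.2],"twist":0,"grip":255},{"translation":[0,2.7,0.2],"twist":0,"grip":255},{"translation":[0,1.8,0.2],"twist":0,"grip":255},{"translation":[0,0.9,0],"twist":0,"grip":255},{"translation":[0,0,0],"twist":0,"grip":255},{"translation":[0,0,0],"twist":0,"grip":255}]';python3 - <<'E'
from h import *
print(brd(tool()[0]));go(wor(-77,-223,52),5.4)
E
```

```text
time: 31.83
ee_pos: [0.4829, 0.0226, 0.0565]
ee_rot: [0.039, 0.998, 0.047, 0.013]
wrist_force: [0.0, 0.8, -0.0]
opening: 0.0006
[-126.41678751 -230.84274233]
t 31.83 tcp [0.4829 0.0226 0.0565] toolx yaw 5.44 tilt 4.68 F [ 0.   0.8 -0. ] open 0.0006 q7 -1.09
 delta cm [ 4.93 -0.82  0.5 ] rows>= 2.0
 twist total 0.04 rows>= 1.0 alt 180.0 -180.0
```

```bash
python3 -m inch '[{"translation":[0.8,0.1,0.1],"twist":0,"grip":255},{"translation":[1.6,0.1,0.1],"twist":0,"grip":255},{"translation":[1.3,0,0.1],"twist":0,"grip":255},{"translation":[0.6,0,0],"twist":0,"grip":255},{"translation":[0.2,0,0],"twist":0,"grip":255},{"translation":[0,-0.2,0],"twist":0,"grip":255},{"translation":[0,-0.5,0],"twist":0,"grip":255}]';python3 - <<'E'
from h import *
print(brd(tool()[0]));go(wor(-77,-178,52),5.4)
E
```

```text
time: 32.42
ee_pos: [0.5278, 0.0401, 0.0548]
ee_rot: [0.036, 0.998, 0.052, 0.013]
wrist_force: [-1.2, -0.3, 0.0]
opening: 0.0002
[ -80.04337719 -217.6652682 ]
t 32.42 tcp [0.5278 0.0401 0.0548] toolx yaw 5.98 tilt 4.40 F [-1.2 -0.3  0. ] open 0.0002 q7 -0.97
 delta cm [ 0.34 -3.97 -0.  ] rows>= 1.0
 twist total 0.58 rows>= 1.0 alt 180.6 -179.4
```

```bash
python3 -m inch '[{"translation":[0.2,-0.6,0],"twist":0.3,"grip":255},{"translation":[0.1,-0.6,0],"twist":0.2,"grip":255},{"translation":[0,-0.6,0],"twist":0,"grip":255},{"translation":[0,-0.6,0],"twist":0,"grip":255},{"translation":[0,-0.5,0],"twist":0,"grip":255},{"translation":[0,-0.4,0],"twist":0,"grip":255}]';python3 - <<'E'
from h import *
print(brd(tool()[0]));go(wor(-77,-178,52),5.4)
E
python3 -m inch '[{"translation":[0,-0.4,0],"twist":0,"grip":255},{"translation":[0,-0.3,0],"twist":0,"grip":255},{"translation":[0,-0.3,0],"twist":0,"grip":255}]';python3 - <<'E'
from h import *
print(brd(tool()[0]));go(wor(-77,-178,52),5.4)
E
```

```text
time: 32.92
ee_pos: [0.5247, 0.0751, 0.0526]
ee_rot: [0.039, 0.998, 0.048, 0.012]
wrist_force: [0.8, -2.5, 2.0]
opening: 0.0004
[ -79.80451379 -182.46034238]
t 32.92 tcp [0.5247 0.0751 0.0526] toolx yaw 5.54 tilt 4.66 F [ 0.8 -2.5  2. ] open 0.0004 q7 -1.03
 delta cm [ 0.28 -0.45  0.03] rows>= 1.0
 twist total 0.14 rows>= 1.0 alt 180.1 -179.9
time: 33.17
ee_pos: [0.5242, 0.079, 0.0524]
ee_rot: [0.046, 0.998, 0.046, 0.012]
wrist_force: [0.8, -6.8, 5.9]
opening: 0.0004
[ -79.92885129 -178.56270858]
t 33.17 tcp [0.5242 0.079  0.0524] toolx yaw 5.29 tilt 5.38 F [ 0.8 -6.8  5.9] open 0.0004 q7 -1.04
 delta cm [ 0.29 -0.06  0.04] rows>= 1.0
 twist total -0.11 rows>= 1.0 alt 179.9 -180.1
```

```bash
python3 -m inch '[{"translation":[0,-0.4,0],"twist":0,"grip":255},{"translation":[0,-0.3,0],"twist":0,"grip":255}]'|sed -n 2,4p; python3 -m inch '[{"translation":[0,0.4,0],"twist":0,"grip":255},{"translation":[0,0.8,0],"twist":0,"grip":255},{"translation":[0,1,0],"twist":0,"grip":255},{"translation":[-1,0.7,0],"twist":0,"grip":255},{"translation":[-2,0,0],"twist":0,"grip":255},{"translation":[-2.2,0,0],"twist":0,"grip":255},{"translation":[-1.5,0,-0.2],"twist":0,"grip":255},{"translation":[-0.6,-1,-0.2],"twist":0,"grip":255},{"translation":[0,-2.3,-0.3],"twist":0,"grip":255},{"translation":[0,-3,-0.3],"twist":0,"grip":255},{"translation":[0,-2.5,-0.2],"twist":0,"grip":255},{"translation":[0,-1.5,-0.2],"twist":0,"grip":255},{"translation":[0,-0.5,0],"twist":0,"grip":255},{"translation":[0,0,0],"twist":0,"grip":255},{"translation":[0,0,0],"twist":0,"grip":255}]';python3 - <<'E'
from h import *
print(brd(tool()[0]));go(wor(-106,-85,52),5.4)
E
```

```text
ee_pos: [0.5242, 0.0788, 0.0525]
ee_rot: [0.052, 0.998, 0.043, 0.011]
wrist_force: [0.8, -5.7, 5.2]
time: 34.58
ee_pos: [0.4414, 0.1512, 0.0571]
ee_rot: [0.046, 0.998, 0.038, 0.01]
wrist_force: [0.6, -1.2, -0.5]
opening: 0.0007
[-155.59496745  -98.93037563]
t 34.58 tcp [0.4414 0.1512 0.0571] toolx yaw 4.46 tilt 5.37 F [ 0.6 -1.2 -0.5] open 0.0007 q7 -1.34
 delta cm [ 4.93 -1.52  0.46] rows>= 2.0
 twist total -0.94 rows>= 1.0 alt 179.1 -180.9
```

```bash
python3 -m inch '[{"translation":[0.5,-0.5,0.2],"twist":-0.5,"grip":255},{"translation":[0.9,-0.5,0.2],"twist":-0.4,"grip":255},{"translation":[0.9,-0.4,0],"twist":0,"grip":255},{"translation":[0.6,0,0],"twist":0,"grip":255},{"translation":[0.4,0,0],"twist":0,"grip":255},{"translation":[0.3,0,0],"twist":0,"grip":255}]';python3 - <<'E'
from h import *
print(brd(tool()[0]));go(wor(-106,-85,52),5.4)
E
```

```text
time: 35.08
ee_pos: [0.4789, 0.159, 0.0514]
ee_rot: [0.05, 0.998, 0.043, 0.008]
wrist_force: [-0.3, 0.7, -0.1]
opening: 0.0004
[-117.54286521  -94.63671747]
t 35.08 tcp [0.4789 0.159  0.0514] toolx yaw 4.92 tilt 5.84 F [-0.3  0.7 -0.1] open 0.0004 q7 -1.23
 delta cm [ 1.15 -0.96 -0.15] rows>= 1.0
 twist total -0.48 rows>= 1.0 alt 179.5 -180.5
```

```bash
python3 -m inch '[{"translation":[0.3,-0.4,0],"twist":-0.3,"grip":255},{"translation":[0.3,-0.3,0],"twist":-0.2,"grip":255},{"translation":[0.3,0,0],"twist":0,"grip":255},{"translation":[0.3,0,0],"twist":0,"grip":255},{"translation":[0.3,0,0],"twist":0,"grip":255}]';python3 - <<'E'
from h import *
print(brd(tool()[0]));go(wor(-106,-85,52),5.4)
E
python3 -m inch '[{"translation":[0.3,0,0],"twist":0,"grip":255},{"translation":[0.4,0,0],"twist":0,"grip":255}]';python3 - <<'E'
from h import *
print(brd(tool()[0]));go(wor(-106,-85,52),5.4)
E
```

```text
time: 35.5
ee_pos: [0.4898, 0.1649, 0.0505]
ee_rot: [0.053, 0.997, 0.047, 0.004]
wrist_force: [-11.6, 1.0, 10.2]
opening: 0.0008
[-106.14169911  -89.77302223]
t 35.50 tcp [0.4898 0.1649 0.0505] toolx yaw 5.39 tilt 6.06 F [-11.6   1.   10.2] open 0.0008 q7 -1.18
 delta cm [ 0.01 -0.46 -0.2 ] rows>= 1.0
 twist total -0.01 rows>= 1.0 alt 180.0 -180.0
time: 35.67
ee_pos: [0.4896, 0.1648, 0.0505]
ee_rot: [0.055, 0.997, 0.049, -0.002]
wrist_force: [-10.4, -0.1, 8.5]
opening: 0.0004
[-106.35521409  -89.85256828]
t 35.67 tcp [0.4896 0.1648 0.0505] toolx yaw 5.56 tilt 6.28 F [-10.4  -0.1   8.5] open 0.0004 q7 -1.16
 delta cm [ 0.04 -0.47 -0.2 ] rows>= 1.0
 twist total 0.16 rows>= 1.0 alt 180.2 -179.8
```

```bash
python3 -m inch '[{"translation":[-0.6,0,0],"twist":0,"grip":255},{"translation":[-1,0,-0.5],"twist":0,"grip":255},{"translation":[-0.5,0,-2],"twist":0,"grip":255},{"translation":[0,0,-3],"twist":0,"grip":255},{"translation":[0,0,-3.5],"twist":0,"grip":255},{"translation":[0,-0.8,-3.5],"twist":0,"grip":255},{"translation":[0.5,-1.5,-3.5],"twist":0,"grip":255},{"translation":[1,-2,-3],"twist":0,"grip":255},{"translation":[1,-1.5,-2],"twist":0,"grip":255},{"translation":[0.5,-0.8,-1],"twist":0,"grip":255},{"translation":[0,0,0],"twist":0,"grip":255},{"translation":[0,0,0],"twist":0,"grip":255},{"translation":[0,0,0],"twist":0,"grip":255}]';python3 - <<'E'
from h import *
import pickle
go();W=env.camera_params('wrist');pickle.dump(W,open('w8.pkl','wb'))
cv2.imwrite('pics/w8.png',env.get_image('wrist')[:,:,::-1])
for n in ['scene','side']: cv2.imwrite(f'pics/{n}6.png',env.get_image(n)[:,:,::-1])
a=cv2.imread('pics/scene6.png')[140:260,280:400];b=cv2.imread('pics/side6.png')[170:290,230:350]
cv2.imwrite('pics/c6.png',cv2.resize(cv2.hconcat([a,b]),None,fx=3.3,fy=3.3,interpolation=cv2.INTER_CUBIC))
E
```

```text
time: 36.75
ee_pos: [0.4859, 0.2573, 0.2702]
ee_rot: [0.057, 0.997, 0.052, -0.006]
wrist_force: [-0.2, 0.4, -0.7]
opening: 0.0009
t 36.75 tcp [0.4859 0.2573 0.2702] toolx yaw 5.87 tilt 6.60 F [-0.2  0.4 -0.7] open 0.0009 q7 -0.95
```

View pics/w8.png

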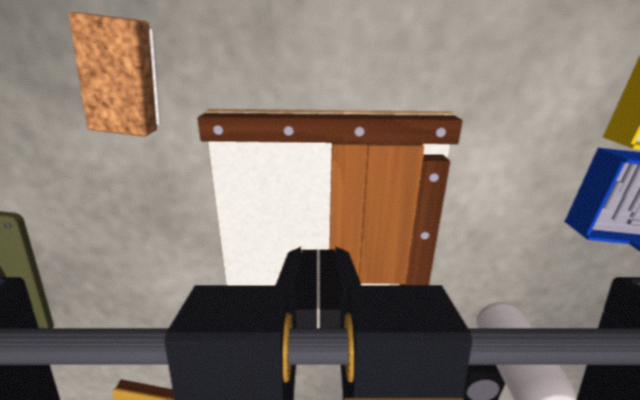

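View pics/c6.png

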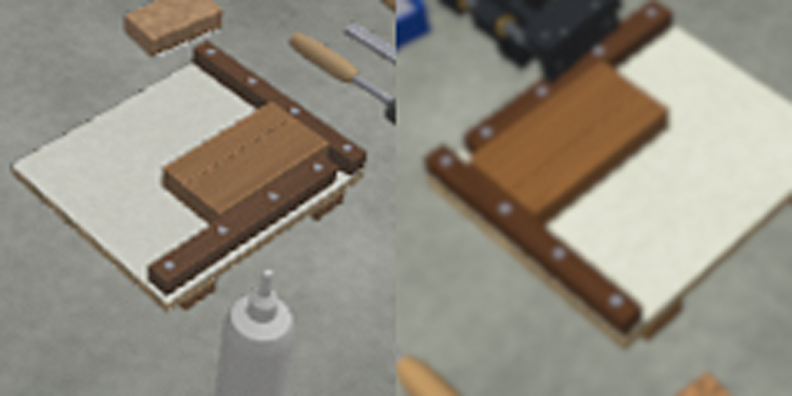

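```bash
python3 - <<'E'
import cv2
im=cv2.imread('pics/w8.png');cv2.imwrite('pics/w8z.png',cv2.resize(im[105:290,310:465],None,fx=3.2,fy=3.2,interpolation=cv2.INTER_CUBIC))
E
```

```text
(no output)
```

View pics/w8z.png

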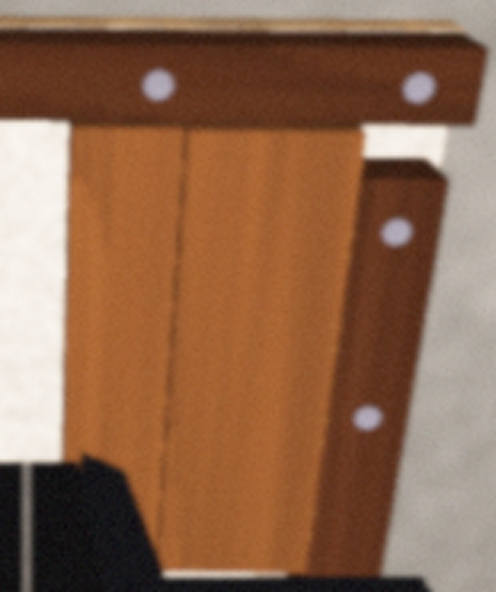

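```bash
python3 -m inch '[{"translation":[0.5,1,0],"twist":0,"grip":255},{"translation":[1,2,0],"twist":0,"grip":255},{"translation":[1,3,0.3],"twist":0,"grip":255},{"translation":[1,3,0.3],"twist":0,"grip":255},{"translation":[0.5,2,0.2],"twist":0,"grip":255},{"translation":[0,1,0],"twist":0,"grip":255},{"translation":[0,0,0],"twist":0,"grip":255},{"translation":[0,0,0],"twist":0,"grip":255},{"translation":[0,0,0],"twist":0,"grip":255},{"translation":[0,0,0],"twist":0,"grip":255}]';python3 - <<'E'
from h import *
import pickle
go();W=env.camera_params('wrist');pickle.dump(W,open('w9.pkl','wb'))
im=env.get_image('wrist')[:,:,::-1];cv2.imwrite('pics/w9.png',im)
cv2.imwrite('pics/w9z.png',cv2.resize(im[0:300,160:480],None,fx=2,fy=2,interpolation=cv2.INTER_CUBIC))
E
```

```text
time: 37.73
ee_pos: [0.5374, 0.1285, 0.2697]
ee_rot: [0.061, 0.997, 0.051, -0.013]
wrist_force: [0.3, -0.5, 0.1]
opening: 0.0004
t 37.73 tcp [0.5374 0.1285 0.2697] toolx yaw 5.76 tilt 7.16 F [ 0.3 -0.5  0.1] open 0.0004 q7 -0.72
```

View pics/w9z.png

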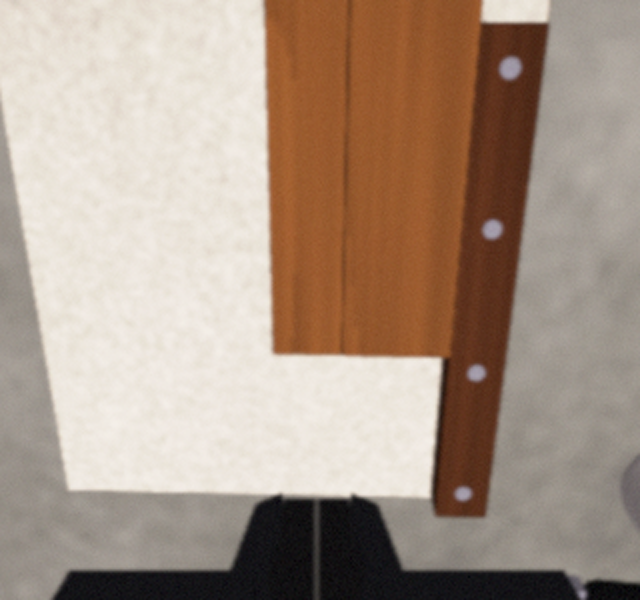

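```bash
python3 - <<'E'
from h import *
import pickle
W=pickle.load(open('w9.pkl','rb'));im=cv2.imread('pics/w9.png')[:,:,2].astype(np.float32)
print('col,red near seam')
for y in (20,60,100,140,165):
    a=im[y-3:y+4].mean(0)[322:342]; print(y,a.round(0).astype(int))
def f(u,z):return brd(onz(W,u,z)).round(1)
z=lambda x,y:((x+.5)/2-.5+160,(y+.5)/2-.5)
print('narrow left',f(z(266,60),.068),f(z(273,350),.068),'seam',f(z(349,60),.068),f(z(344,350),.068),'wide right',f(z(482,20),.068),f(z(449,354),.068),'fence top inner',f(z(481,25),.063),f(z(436,515),.063))
E
```

```text
col,red near seam
20 [152 151 151 151 150 148 149 150 151 150 143 129 125 137 148 153 154 154
 155 154]
60 [152 152 152 151 151 152 153 155 155 153 143 133 137 144 152 152 153 155
 155 155]
100 [153 150 152 151 152 152 155 156 156 145 130 130 140 144 146 148 150 152
 153 153]
140 [153 152 151 152 154 155 160 159 148 131 131 144 148 148 144 146 147 149
 149 148]
165 [154 153 152 154 157 160 161 154 142 134 145 150 154 154 156 155 155 149
 147 145]
narrow left [-91.6 -30.9] [ -91.4 -166. ] seam [-55.6 -30.7] [ -54.8 -165.4] wide right [ -0.  -15.3] [  -0.8 -166.6] fence top inner [  0.6 -16.9] [   1.2 -269.5]
```

The staves look flush: the ends are level at row 353 in the zoom and the seam is even, but marginally darker near the end fence. One more light sideways push near that end should settle it.

```bash
python3 - <<'E'
from h import *
go(wor(-135,-45,110),5.4)
E
```

```text
t 37.78 tcp [0.5373 0.1289 0.2698] toolx yaw 5.80 tilt 7.14 F [-0.1  0.2 -0.3] open 0.0007 q7 -0.72
 delta cm [ -6.71 -10.45  15.05] rows>= 5.0
 twist total 0.4 rows>= 1.0 alt 180.4 -179.6
```

```bash
python3 -m inch '[{"translation":[-0.8,-1,0],"twist":0.2,"grip":255},{"translation":[-1.3,-2,1],"twist":0.2,"grip":255},{"translation":[-1.5,-2,2],"twist":0,"grip":255},{"translation":[-1.3,-2,3],"twist":0,"grip":255},{"translation":[-1,-1.5,3],"twist":0,"grip":255},{"translation":[-0.5,-1,2.5],"twist":0,"grip":255},{"translation":[0,-0.4,1.5],"twist":0,"grip":255},{"translation":[0,0,0.8],"twist":0,"grip":255},{"translation":[0,0,0],"twist":0,"grip":255},{"translation":[0,0,0],"twist":0,"grip":255},{"translation":[0,0,0],"twist":0,"grip":255}]';python3 - <<'E'
from h import *
print(brd(tool()[0]));go(wor(-135,-45,54),5.4)
E
```

```text
time: 38.7
ee_pos: [0.4568, 0.2236, 0.1209]
ee_rot: [0.054, 0.997, 0.057, -0.008]
wrist_force: [-0.3, 0.2, -0.1]
opening: 0.0007
[-133.44312195  -28.26080794]
t 38.70 tcp [0.4568 0.2236 0.1209] toolx yaw 6.53 tilt 6.24 F [-0.3  0.2 -0.1] open 0.0007 q7 -1.14
 delta cm [-0.04  0.95  6.83] rows>= 2.0
 twist total 1.13 rows>= 1.0 alt 181.1 -178.9
```

```bash
python3 -m inch '[{"translation":[0,0.5,0.8],"twist":0.6,"grip":255},{"translation":[0,0.8,1.6],"twist":0.5,"grip":255},{"translation":[0,0.4,1.8],"twist":0,"grip":255},{"translation":[0,0.2,1.3],"twist":0,"grip":255},{"translation":[0,0,0.7],"twist":0,"grip":255},{"translation":[0,0,0.3],"twist":0,"grip":255},{"translation":[0,0,0],"twist":0,"grip":255},{"translation":[0,0,0],"twist":0,"grip":255}]';python3 - <<'E'
from h import *
print(brd(tool()[0]));go(wor(-106,-45,54),5.4)
E
```

```text
time: 39.37
ee_pos: [0.4658, 0.1955, 0.0609]
ee_rot: [0.051, 0.998, 0.042, -0.0]
wrist_force: [-0.5, -0.8, -0.4]
opening: 0.0004
[-127.11675596  -57.13597532]
t 39.37 tcp [0.4658 0.1955 0.0609] toolx yaw 4.77 tilt 5.83 F [-0.5 -0.8 -0.4] open 0.0004 q7 -1.24
 delta cm [ 2.1  -1.3   0.55] rows>= 1.0
 twist total -0.63 rows>= 1.0 alt 179.4 -180.6
```

```bash
python3 -m inch '[{"translation":[0.3,-0.5,0.2],"twist":-0.3,"grip":255},{"translation":[0.4,-0.5,0.2],"twist":-0.3,"grip":255},{"translation":[0.4,-0.2,0.1],"twist":0,"grip":255},{"translation":[0.3,0,0],"twist":0,"grip":255},{"translation":[0.3,0,0],"twist":0,"grip":255},{"translation":[0.3,0,0],"twist":0,"grip":255}]';python3 - <<'E'
from h import *
print(brd(tool()[0]));go(wor(-106,-45,54),5.4)
E
python3 -m inch '[{"translation":[0.3,0,0],"twist":0,"grip":255},{"translation":[0.3,0,0],"twist":0,"grip":255},{"translation":[0.3,0,0],"twist":0,"grip":255}]';python3 - <<'E'
from h import *
print(brd(tool()[0]));go(wor(-106,-45,54),5.4)
E
```

```text
time: 39.87
ee_pos: [0.4856, 0.2126, 0.0561]
ee_rot: [0.049, 0.998, 0.048, -0.0]
wrist_force: [-10.4, -0.7, 8.5]
opening: 0.0001
[-105.79661469  -41.96615316]
t 39.87 tcp [0.4856 0.2126 0.0561] toolx yaw 5.52 tilt 5.66 F [-10.4  -0.7   8.5] open 0.0001 q7 -1.20
 delta cm [-0.02  0.28  0.24] rows>= 1.0
 twist total 0.12 rows>= 1.0 alt 180.1 -179.9
time: 40.12
ee_pos: [0.4854, 0.2125, 0.0563]
ee_rot: [0.052, 0.997, 0.05, -0.008]
wrist_force: [-7.4, 0.6, 6.6]
opening: 0.0003
[-106.04847086  -42.02404867]
t 40.12 tcp [0.4854 0.2125 0.0563] toolx yaw 5.68 tilt 6.01 F [-7.4  0.6  6.6] open 0.0003 q7 -1.17
 delta cm [0.01 0.27 0.26] rows>= 1.0
 twist total 0.28 rows>= 1.0 alt 180.3 -179.7
```

```bash
python3 -m inch '[{"translation":[-0.6,0,0],"twist":0,"grip":255},{"translation":[-1,0,-0.3],"twist":0,"grip":255},{"translation":[-0.8,0.3,-2],"twist":0,"grip":255},{"translation":[-0.3,0.5,-3],"twist":0,"grip":255},{"translation":[0.5,1.5,-3.5],"twist":0,"grip":255},{"translation":[1,2,-3.5],"twist":0,"grip":255},{"translation":[1.5,2.5,-3.5],"twist":0,"grip":255},{"translation":[1.5,2,-3],"twist":0,"grip":255},{"translation":[1,1.5,-2],"twist":0,"grip":255},{"translation":[0.5,0.7,-1],"twist":0,"grip":255},{"translation":[0,0,0],"twist":0,"grip":255},{"translation":[0,0,0],"twist":0,"grip":255},{"translation":[0,0,0],"twist":0,"grip":255},{"translation":[0,0,0],"twist":0,"grip":255}]';python3 - <<'E'
from h import *
go();W=env.camera_params('wrist')
im=env.get_image('wrist')[:,:,::-1];cv2.imwrite('pics/w10.png',im)
cv2.imwrite('pics/w10z.png',cv2.resize(im[0:300,160:480],None,fx=1.5,fy=1.5,interpolation=cv2.INTER_CUBIC))
cv2.imwrite('pics/scene7.png',env.get_image('scene')[:,:,::-1]);cv2.imwrite('pics/side7.png',env.get_image('side')[:,:,::-1])
E
```

```text
time: 41.28
ee_pos: [0.5294, 0.1272, 0.2894]
ee_rot: [0.053, 0.997, 0.052, -0.009]
wrist_force: [0.3, 0.9, -0.6]
opening: 0.0005
t 41.28 tcp [0.5294 0.1272 0.2894] toolx yaw 5.91 tilt 6.21 F [ 0.3  0.9 -0.6] open 0.0005 q7 -0.70
```

View pics/w10z.png

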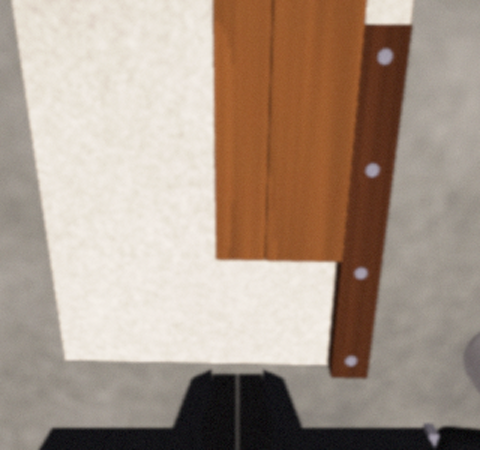

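View pics/scene7.png

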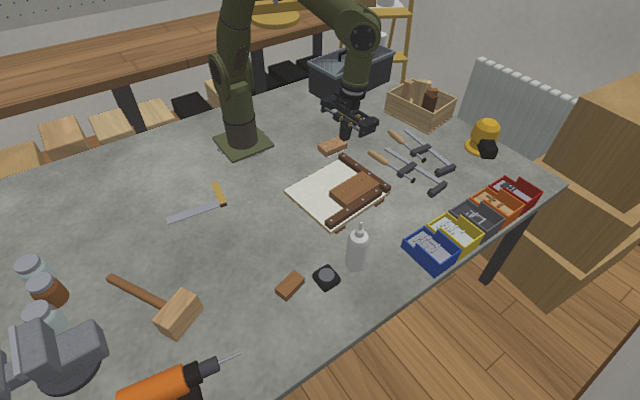

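View pics/side7.png

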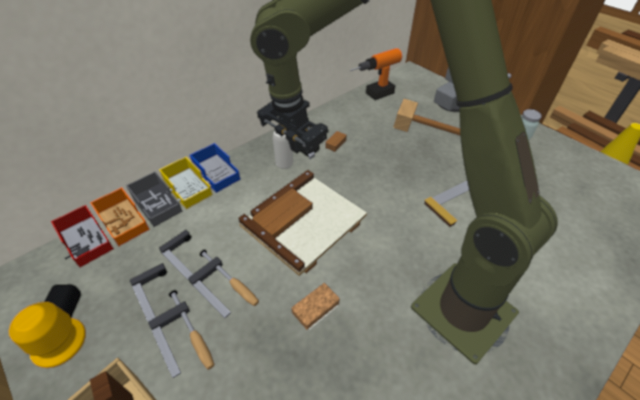

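Both staves lie flat in the corner with no visible gap, their free ends level, and everything else is in its place (offcut at (290,286), bottle at (357,247) in the scene view). The gripper is well clear, so I'm handing in.

```bash
python3 -c "
from rig import env
print(env.sign_off())"
```

```text
the job is handed in; nothing more can be done
None
```

Both staves are lying flat on the board and the job is handed in at about 41 s, inside the 72 s limit; no verdict was reported.

**What I did:** I laid the wide stave down first and pushed it to the long fence, then to the end fence, then to the long fence again. I then laid the narrow one alongside, pushed it against the wide one and home to the end fence, and pressed it sideways again at mid-length and near the end fence.

**Last checks:**
- **Tight fit:** Every final push met a hard stop, with up to about 12 N at the wrist. The tool stopped at the same place along the end fence direction for both staves (-178.4 and -178.6 mm). It also stopped at -106 mm at two points along the narrow stave, so the narrow stave is parallel to the fence.
- **Position by wrist camera:** The wide stave's edge is within about 1 to 2 mm of the long fence, the seam is at about -55 mm (ideal -56) and the outer edge is at -91.5 mm (ideal -92). The free ends are level. These agree within the calibration.
- **Rest of the bench:** Nothing else looks moved in the scene and side views.

**What disagreed:**
- **Seam line:** A faint dark line, under about 0.6 mm in the picture, remained at the seam before the last push. I read it as edge shading. I looked again afterwards but did not remeasure it.
- **Panel height:** Two-view measurement put the panel's corners about 6 mm lower than the stated 38 mm. The fence tops matched, so I used the stated height.
- **Tool tilt:** The tool drifted up to 7 degrees off vertical. Each stave was therefore set down slightly tilted and settled flat when released.

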